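Put the gas monitors away in the charging drawer

ROBOT

A 6-joint arm with a two-finger parallel gripper is mounted at the origin on the work surface. World frame = base frame: x ahead of the robot, y to its left, z up, the work surface at z = 0. Lengths are in m, angles in degrees, forces in N, time in s.
With the tool pointing down it reaches from about 0.275 to 0.725 m from the base axis. Payload 5.6 kg.
Tool frame: the origin (TCP) lies at the very end of the fingers, on their centre line; the grasp point (between the pads) lies 19 mm behind it; z points along the fingers, x is the direction in which the jaws open and shut, and the axes are right-handed (so a half turn about z gives the same grasp; the last joint's range is limited). The gripper opens to 85 mm and grips with 20 to 120 N. Pads are 22 mm wide; open, the fingers measure 114 mm over their backs; the gripper's body (76 mm by 85 mm) begins 54 mm behind the grasp point. The pads swing forward as they close: fully open they stand 13 mm farther back than shut.
Start: joints at [-51.073, 14.616, 6.199, 0, -81.583, -16.306], TCP at [0.212, -0.508, 0.231] pointing down, gripper open.
Joint ranges: [-168.99, 168.99], [-69.2, 112.95], [-62.41, 85.93], [-164.36, 98.24], [-168.68, -3.75], [-174.98, 174.98]. Speed limits (degrees/s): [147.25, 147.25, 180, 180, 180, 180].

INTERFACE

Orientations are given as a 3x3 rotation matrix whose columns are the frame's x, y, z axes.
In Python, from cell import state, optics, r gives the robot as it stands.
- The arm moves only by the shell command python3 -m crank 'ROWS' [OPENING]. ROWS is a JSON object of lists of equal length, an entry for each row: "translation": the shift along the tool's x, y, z each as a share of 0.5 m, from -1 to 1, a list of three; "twist": the turn, a rotation vector about the tool's x, y, z each as a share of 90 degrees, from -1 to 1, a list of three. A call has 1 to 20 rows; each row shifts and turns the commanded pose from where the row before left it, along the tool's axes as they then stand; what a row does not reach is not made up. A row lasts 1/10 s, in which the tool goes at most 50 mm and 8.59 degrees, less where a joint would pass 70% of its speed; a pose out of reach is approached as far as the arm can. A call with a number of a shift or a turn outside -1 to 1 is refused whole. A call with a gripper value outside its range is refused whole. OPENING is the opening, from 0 (shut) to 1 (fully open), set as the call begins (- or left out, the last holds). The fingers move at their own pace and stop on an object; the grip force is fixed at half the most. Time passes only in rows, so rows that do not move let the fingers close. It gives the time, the measured TCP pose, the force and the opening at its end, in the units of the state.
- state(): the state, without advancing time (a new reading comes with each control period).
- optics.camera(name): name is "scene" or "top" or "wrist"; returns a dict with "color" (400x640x3 uint8, red, green, blue), "mtx" (3x3 intrinsics, pixels), "extrinsics" (4x4, takes a point from world to camera coordinates); the wrist camera has in their place "T_tool_cam" (4x4, takes a point from camera to tool coordinates, whose origin is the TCP and whose axes are the tool frame's). Camera axes: x right, y down, z forward; pixel columns grow to the right and rows downward; lengths in m; the calibration is good to about 2 mm. A picture is of the moment at which its call begins: read the wrist's pose just before it. There is no depth.
- r.job_done(): hands the job in, once; it reports no verdict.
The state is a dict: "clock": time; "joint_positions": joint angles; "joint_vel": joint speeds; "effort": joint torques, N m; "eef_pos": TCP position; "eef_rot": TCP orientation; "contact_force": force on the tool from outside, world axes, zero at the start; "ft_torque": the same for the moment, N m; "width": finger opening in m.
Only numpy, scipy, OpenCV 4.12 (cv2) and the standard library are available. Lean on these libraries where they do the work, as an engineer would, in place of code of your own. Each camera call takes 0.05 s, during which the arm holds its last target.

TASK

Put away the kit in the blue returns basket for the night: pull the charging station's drawer fully out, set every yellow gas monitor that is there down flat in a charging cradle of its own (any one), display up and with its brass contacts towards the back of the drawer, and lay the orange case and the black sampling pump in the drawer's open bay, each flat on its floor and right way up. Then slide the drawer fully shut without slamming it. Leave everything else on the bench where it is.

Things in the scene. Friction and masses are not known exactly. Their poses are not given: they have to be found in the camera images.
- station: white steel cabinet 290 wide, 285 deep, 134 mm high, fixed, with one drawer; boxes stand on its top from 165 mm behind the front, up to 78 mm high. Origin: at bench height under the middle of its front plane; x points into the cabinet (away from the robot), y left, z up. The drawer slides out along -x.
- drawer (a joint): how far the drawer is out: 0 m shut, 0.225 m fully out (end stop). Level slide, about 2 N to move, stays where left. Its floor is 66 mm above the bench; side walls 20 mm high; front panel 15 mm thick (its back face in the cabinet's front plane when shut), reaching 58 mm above the floor; the cabinet's top has its underside 61 mm above the floor.
- drawer_handle (a point): middle of the drawer's bar handle: round steel bar 10 mm thick, 120 mm long, along the station's y, 108 mm above the bench, 26 mm below the cabinet's top; its centre line is 40 mm in front of the drawer's front panel. Moves with the drawer; axes as the station's.
- drawer_front (a point): middle of the upper back edge of the drawer's front panel, 58 mm above the drawer floor, moving with the drawer; axes as the station's. In this frame the four charging cradles (pockets 98 (x) x 56 (y) mm in a black insert 10 mm high, brass pins and green bar at the back end) are centred at x 62 and 176, y 70 and -8 mm; the open grey-lined bay spans x 5 to 237, y -56 to -126 mm.
- basket: blue returns basket, open on top, 256 (x) x 336 (y) x 36 mm high, walls and floor 5 mm thick, heavy and fixed. Origin: under its middle, at bench height.
- case: orange case of calibration caps, 84 (x) x 50 (y) x 30 mm, with a black handle bar along x on top: 60 mm long, 14 mm wide, from 46 to 56 mm above the case's underside, on 14 mm wide posts 25 mm either side of the middle. About 0.2 kg. Origin: middle of the underside; z up. Starts in the basket.
- pump: black sampling pump, a block 64 (x, from -39 to 25 mm) x 42 (y) x 38 mm with a steel nozzle 18 mm across that reaches x 39 mm, a round grey button and a glass window on top; about 0.2 kg. Origin: underside, middle of the overall 78 mm length; z up. Starts in the basket.
- monitor1: portable gas monitor, yellow, 90 (x) x 48 (y) x 28 mm, display on top (z up), about 0.14 kg; its black end with two brass charging contacts is at +x. Origin: middle of the underside. Starts in the basket, and may be absent.
- monitor2: portable gas monitor, yellow, 90 (x) x 48 (y) x 28 mm, display on top (z up), about 0.14 kg; its black end with two brass charging contacts is at +x. Origin: middle of the underside. Starts in the basket, and may be absent.
- monitor3: portable gas monitor, yellow, 90 (x) x 48 (y) x 28 mm, display on top (z up), about 0.14 kg; its black end with two brass charging contacts is at +x. Origin: middle of the underside. Starts in the basket, and may be absent.
- monitor4: portable gas monitor, yellow, 90 (x) x 48 (y) x 28 mm, display on top (z up), about 0.14 kg; its black end with two brass charging contacts is at +x. Origin: middle of the underside. Starts in the basket, and may be absent.
- wrench: bystander: a steel open-ended wrench, 170 mm, lying on the bench
- screwdriver: bystander: a screwdriver, 180 mm, lying on the bench
- bottle: bystander: a white bottle, 60 mm across, 150 mm tall, with a red cap, standing left of the basket
- carton: bystander: a cardboard carton 90 x 120 x 50 mm, right of the station
- calgas: bystander: a small aluminium gas canister, 64 mm across, 185 mm tall, standing at the back
- mouse: bystander: a black computer mouse, 64 mm across, 34 mm tall, right of the station
- tape: bystander: a white roll of tape, 60 mm across, 24 mm tall, lying on the bench in front of the station and the basket
Things that resemble listed ones, but are neither listed nor needed, are in the scene too. What is shaped like the monitor1 but green is not meant.

How it is judged (in metres and radians):
On the way, in this order (a step that is already met when the one before it is completed fails the run):
1. the drawer is pulled fully out (value of joint drawer above 0.2 m), for 0.2 s.
2. every monitor present sits in a cradle, contacts to the back, and the case and the pump lie in the bay, all let go, with the drawer out ((x of monitor1 in the frame of drawer_front between 0.056 and 0.068 m or x of monitor1 in the frame of drawer_front between 0.17 and 0.182 m) and (y of monitor1 in the frame of drawer_front between 0.064 and 0.076 m or y of monitor1 in the frame of drawer_front between -0.014 and -0.002 m) and z of monitor1 in the frame of drawer_front between -0.062 and -0.054 m and x of drawer_front in the frame of monitor1 below -0.03 m and angle between each of monitor1, monitor2, monitor3, monitor4, case, pump's own z axis and vertical below 0.08 rad and (x of monitor2 in the frame of drawer_front between 0.056 and 0.068 m or x of monitor2 in the frame of drawer_front between 0.17 and 0.182 m) and (y of monitor2 in the frame of drawer_front between 0.064 and 0.076 m or y of monitor2 in the frame of drawer_front between -0.014 and -0.002 m) and z of monitor2 in the frame of drawer_front between -0.062 and -0.054 m and x of drawer_front in the frame of monitor2 below -0.03 m and (x of monitor3 in the frame of drawer_front between 0.056 and 0.068 m or x of monitor3 in the frame of drawer_front between 0.17 and 0.182 m) and (y of monitor3 in the frame of drawer_front between 0.064 and 0.076 m or y of monitor3 in the frame of drawer_front between -0.014 and -0.002 m) and z of monitor3 in the frame of drawer_front between -0.062 and -0.054 m and x of drawer_front in the frame of monitor3 below -0.03 m and (x of monitor4 in the frame of drawer_front between 0.056 and 0.068 m or x of monitor4 in the frame of drawer_front between 0.17 and 0.182 m) and (y of monitor4 in the frame of drawer_front between 0.064 and 0.076 m or y of monitor4 in the frame of drawer_front between -0.014 and -0.002 m) and z of monitor4 in the frame of drawer_front between -0.062 and -0.054 m and x of drawer_front in the frame of monitor4 below -0.03 m and x of case in the frame of drawer_front between 0.031 and 0.211 m and y of case in the frame of drawer_front between -0.116 and -0.066 m and z of case in the frame of drawer_front between -0.062 and -0.054 m and x of pump in the frame of drawer_front between 0.031 and 0.211 m and y of pump in the frame of drawer_front between -0.116 and -0.066 m and z of pump in the frame of drawer_front between -0.062 and -0.054 m and contact force between the fingers and anything else below 0.5 N and value of joint drawer above 0.12 m), for 0.3 s.
3. the drawer is slid fully shut (value of joint drawer below 0.006 m), for 0.2 s.
At the end, for the whole second after the job is handed in: the drawer is shut to within 6 mm; each monitor present lies flat down in a cradle, display up (within 0.08 rad, 6 mm of the cradle's middle each way), contacts to the back; the case and the pump lie flat, right way up, on the floor of the bay; all at rest ((x of monitor1 in the frame of drawer_front between 0.056 and 0.068 m or x of monitor1 in the frame of drawer_front between 0.17 and 0.182 m) and (y of monitor1 in the frame of drawer_front between 0.064 and 0.076 m or y of monitor1 in the frame of drawer_front between -0.014 and -0.002 m) and z of monitor1 in the frame of drawer_front between -0.062 and -0.054 m and x of drawer_front in the frame of monitor1 below -0.03 m and angle between each of monitor1, monitor2, monitor3, monitor4, case, pump's own z axis and vertical below 0.08 rad and (x of monitor2 in the frame of drawer_front between 0.056 and 0.068 m or x of monitor2 in the frame of drawer_front between 0.17 and 0.182 m) and (y of monitor2 in the frame of drawer_front between 0.064 and 0.076 m or y of monitor2 in the frame of drawer_front between -0.014 and -0.002 m) and z of monitor2 in the frame of drawer_front between -0.062 and -0.054 m and x of drawer_front in the frame of monitor2 below -0.03 m and (x of monitor3 in the frame of drawer_front between 0.056 and 0.068 m or x of monitor3 in the frame of drawer_front between 0.17 and 0.182 m) and (y of monitor3 in the frame of drawer_front between 0.064 and 0.076 m or y of monitor3 in the frame of drawer_front between -0.014 and -0.002 m) and z of monitor3 in the frame of drawer_front between -0.062 and -0.054 m and x of drawer_front in the frame of monitor3 below -0.03 m and (x of monitor4 in the frame of drawer_front between 0.056 and 0.068 m or x of monitor4 in the frame of drawer_front between 0.17 and 0.182 m) and (y of monitor4 in the frame of drawer_front between 0.064 and 0.076 m or y of monitor4 in the frame of drawer_front between -0.014 and -0.002 m) and z of monitor4 in the frame of drawer_front between -0.062 and -0.054 m and x of drawer_front in the frame of monitor4 below -0.03 m and x of case in the frame of drawer_front between 0.031 and 0.211 m and y of case in the frame of drawer_front between -0.116 and -0.066 m and z of case in the frame of drawer_front between -0.062 and -0.054 m and x of pump in the frame of drawer_front between 0.031 and 0.211 m and y of pump in the frame of drawer_front between -0.116 and -0.066 m and z of pump in the frame of drawer_front between -0.062 and -0.054 m and value of joint drawer below 0.006 m and linear speed of each of monitor1, monitor2, monitor3, monitor4, case, pump below 0.02 m/s); the robot touches nothing.
It fails at once if a bystander on the bench (wrench, screwdriver, bottle, carton, calgas, mouse, tape) is moved more than 40 mm (distance of any of wrench, screwdriver, bottle, carton, calgas, mouse, tape from where it was at the start of the episode above 0.04 m).
It fails at once if the drawer is slammed (it closes faster than 0.6 m/s) (velocity of joint drawer below -0.6 m/s).
Of monitor1, monitor2, monitor3, monitor4 only 2 to 4 are there at a start; the rules pass over those that are not, and their reading is None.
At some moment in a run one of case may be knocked a few centimetres aside while the robot is not near it.
Once in a run the grip may slacken for a moment while it holds something.
It also fails if it takes over 210 s, if anything falls off the work surface, if the arm or the gripper's body presses on something with over 40 N, if the wrist force passes 120 N, or if a joint passes its speed limit or range.

## Working session

There is one attempt and no reset: what is moved stays moved. The work goes in short steps, Python scripts to look and compute and a shell command to move; the robot and the scene stay as the last step left them, time stands still between calls to the robot, and variables do not carry over. Pictures are saved under pics/ and viewed, and the job is handed in when it is done.

```bash
ls; mkdir -p pics
python3 - <<'E'
from cell import state, optics, r
import cv2
print(state())
for n in ["scene","top","wrist"]:
    c=optics.camera(n)
    cv2.imwrite(f"pics/{n}0.png",c["color"][:,:,::-1])
    print(n,c["mtx"],c.get("extrinsics"),c.get("T_tool_cam"))
E
```

```text
pics
{'clock': 0.0, 'joint_positions': array([-5.10714638e+01,  1.46519367e+01,  6.12899057e+00, -2.71784324e-02,
       -8.15835208e+01, -1.63054326e+01]), 'joint_vel': array([ 0.01448746, -0.04728031, -0.03794612,  0.03873957, -0.02209277,
       -0.02488363]), 'effort': array([-1.09530891e-03, -3.86633921e+01,  2.37935686e+01,  5.36479086e+00,
       -5.93997975e-03, -7.40616724e-05]), 'eef_pos': array([ 0.21141142, -0.50719046,  0.23039446]), 'eef_rot': array([[-3.84602301e-01,  9.23082026e-01, -8.02549214e-04],
       [ 9.23080388e-01,  3.84603132e-01,  1.74038480e-03],
       [ 1.91518087e-03, -7.14614404e-05, -9.99998163e-01]]), 'contact_force': array([ 0.38772902, -0.57942705, -0.42107013]), 'ft_torque': array([0.01052375, 0.01969977, 0.01631886]), 'width': 0.08548733183275689}
scene [[402.98937738   0.         319.96703182]
 [  0.         402.98937738 201.86808802]
 [  0.           0.           1.        ]] [[ 0.32716311  0.94493379 -0.00802681 -0.16923033]
 [ 0.75350018 -0.26599058 -0.60123746 -0.30763044]
 [-0.57026465  0.19065451 -0.79903009  1.52298016]
 [ 0.          0.          0.          1.        ]] None
top [[388.90892303   0.         318.87838007]
 [  0.         388.90892303 199.93073454]
 [  0.           0.           1.        ]] [[-0.01310819 -0.99982416 -0.01340996  0.02862184]
 [-0.99700566  0.01409103 -0.07603387  0.48893373]
 [ 0.07620946  0.01237314 -0.99701506  1.22906224]
 [ 0.          0.          0.          1.        ]] None
wrist [[354.31588141   0.         317.05894186]
 [  0.         354.31588141 197.09882285]
 [  0.           0.           1.        ]] None [[ 9.99999971e-01  5.42724886e-05  2.35064493e-04  9.25983084e-04]
 [-1.19035954e-04  9.58499123e-01  2.85095451e-01 -7.26814644e-02]
 [-2.09836271e-04 -2.85095471e-01  9.58499102e-01 -1.42271892e-01]
 [ 0.00000000e+00  0.00000000e+00  0.00000000e+00  1.00000000e+00]]
```

View pics/top0.png

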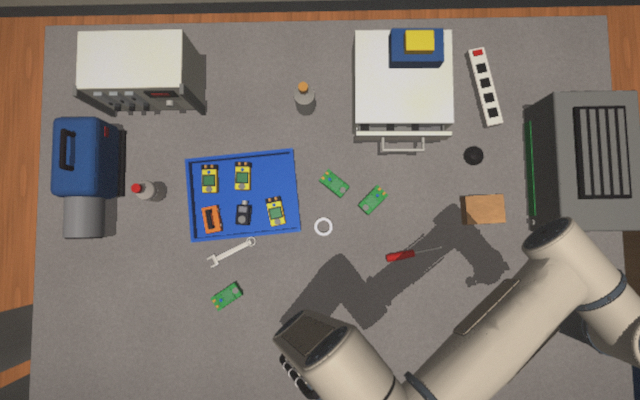

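View pics/scene0.png

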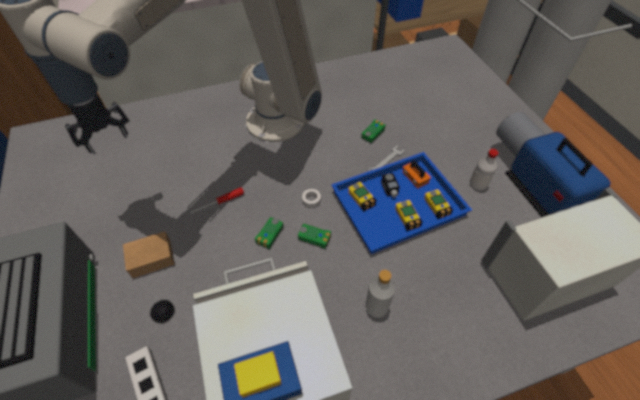

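The top view shows three yellow monitors, at (209,178), (243,176) and (276,211). It also shows the orange case (211,219), the black pump (243,212) and the handle (402,147). The green look-alikes on the bench are not wanted. Next I'll enlarge these.

```bash
cat > h.py <<'E'
import numpy as np, cv2
from cell import state, optics, r
def shot(name,tag,crop=None,k=1):
    s=state(); c=optics.camera(name); im=c["color"][:,:,::-1].copy()
    if name=="wrist":
        T=np.eye(4);T[:3,:3]=s["eef_rot"];T[:3,3]=s["eef_pos"]
        c["E"]=np.linalg.inv(T@c["T_tool_cam"])
    else: c["E"]=c["extrinsics"]
    if crop: 
        x0,y0,x1,y1=crop; im=im[y0:y1,x0:x1]
    if k!=1: im=cv2.resize(im,None,fx=k,fy=k,interpolation=cv2.INTER_CUBIC)
    cv2.imwrite(f"pics/{tag}.png",im); np.savez(f"pics/{tag}.npz",K=c["mtx"],E=c["E"]); return c
def p2w(tag,u,v,z):
    d=np.load(f"pics/{tag}.npz");K,E=d["K"],d["E"];R,t=E[:3,:3],E[:3,3]
    o=-R.T@t; ray=R.T@np.linalg.inv(K)@np.array([u,v,1.]); return o+ray*(z-o[2])/ray[2]
def w2p(tag,p):
    d=np.load(f"pics/{tag}.npz");K,E=d["K"],d["E"]; q=K@(E[:3,:3]@np.array(p)+E[:3,3]); return q[:2]/q[2]
def go(p,yaw=None,tilt=None):
    """print shift in tool axes (shares) and turn for target p; yaw=world angle (deg) of tool x axis, tool down"""
    s=state();R=s["eef_rot"];d=R.T@(np.array(p)-s["eef_pos"])
    print("delta mm",np.round(d*1000,1),"shares",np.round(d/0.5,4))
    if yaw is not None:
        a=np.radians(yaw);x=np.array([np.cos(a),np.sin(a),0]);z=np.array([0,0,-1.]);Rt=np.column_stack([x,np.cross(z,x),z])
        from scipy.spatial.transform import Rotation as Ro
        v=np.degrees(Ro.from_matrix(R.T@Rt).as_rotvec());print("turn deg",np.round(v,2),"shares",np.round(v/90,4))
def st():
    s=state();R=s["eef_rot"];print("t",round(s["clock"],2),"pos",np.round(s["eef_pos"]*1000,1),"yaw",round(float(np.degrees(np.arctan2(R[1,0],R[0,0]))),2),"zax",np.round(R[:,2],3),"F",np.round(s["contact_force"],1),"w",round(s["width"]*1000,1),"j",np.round(s["joint_positions"],0))
E
python3 - <<'E'
from h import *
shot("top","topA",(180,145,310,245),6); shot("top","topB",(340,20,470,160),4)
E
```

```text
(no output)
```

View pics/topA.png

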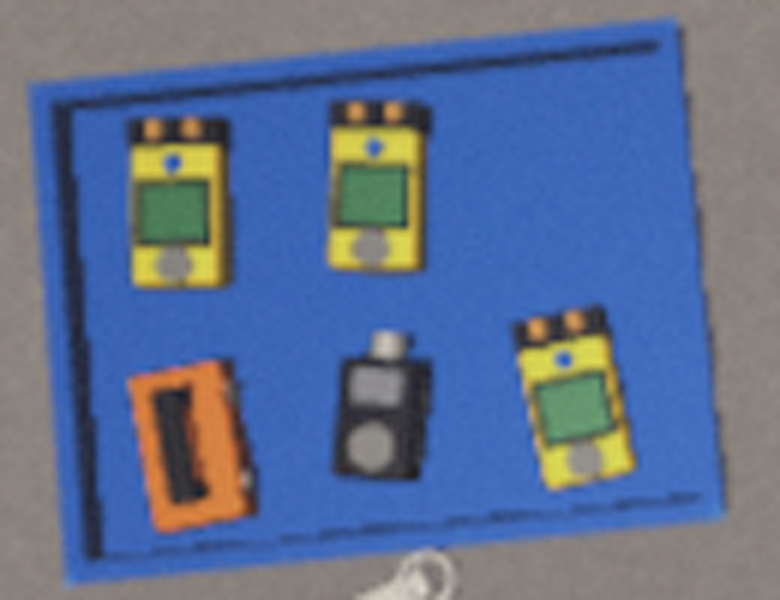

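View pics/topB.png

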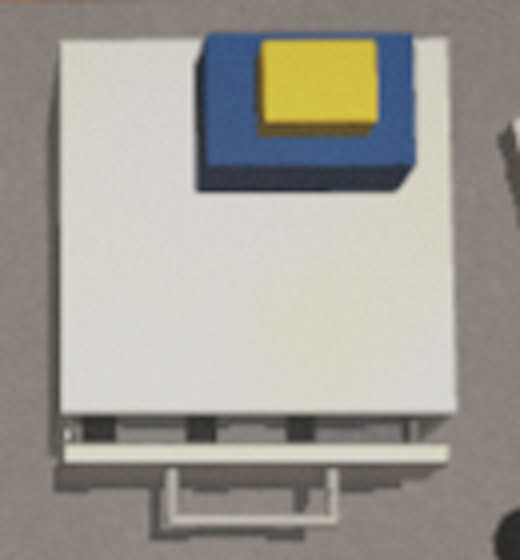

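The crops confirm three monitors, contacts away from the robot, with the case and pump upright. The drawer stands slightly open. Now I'll compute positions.

Run:
```python
from h import *
def B(u,v,z): return p2w("topB",340+(u+.5)/4-.5,20+(v+.5)/4-.5,z)
def A(u,v,z): return p2w("topA",180+(u+.5)/6-.5,145+(v+.5)/6-.5,z)
for n,u,v,z in [("hL",170,520,.113),("hR",335,520,.113),("stFL",60,413,.134),("stFR",456,413,.134),("stBL",60,40,.134),("stBR",448,38,.134),("pFL",65,460,.124),("pFR",449,460,.124),("pBL",65,445,.124),("pBR",449,445,.124)]:
    print(n,np.round(B(u,v,z)*1000,1))
zt=.033
for n,pts,z in [("m1",[(128,118),(229,118),(226,286),(133,286)],zt),("m2",[(330,100),(430,105),(421,270),(328,266)],zt),("m3",[(515,323),(605,307),(633,470),(548,489)],zt),("case",[(128,378),(222,360),(245,514),(157,532)],.035),("bar",[(153,390),(190,385),(208,495),(170,503)],.061),("pump",[(345,362),(430,362),(415,480),(333,476)],.043),("nozzle",[(373,333),(410,333),(408,362),(372,362)],.03),("bask",[(30,87),(678,20),(724,515),(68,583)],.036)]:
    q=np.array([A(*p,z)[:2] for p in pts]); c=q.mean(0)
    d=(q[0]+q[1]-q[2]-q[3])/2; print(n,"c",np.round(c*1000,1),"yaw",round(float(np.degrees(np.arctan2(d[1],d[0]))),1),"L",round(np.linalg.norm(d)*1000),"W",round(np.linalg.norm(q[0]+q[3]-q[1]-q[2])*500))
st()
```

```text
hL [ 630.2 -170.2  113. ]
hR [ 628.2 -293.   113. ]
stFL [707.1 -88.  134. ]
stFR [ 702.2 -378.9  134. ]
stBL [992.7 -93.7 134. ]
stBR [ 988.4 -384.2  134. ]
pFL [674.3 -91.8 124. ]
pFR [ 669.6 -375.8  124. ]
pBL [685.6 -92.1 124. ]
pBR [ 680.9 -376.2  124. ]
m1 c [562.8 370.9] yaw 0.8 L 90 W 52
m2 c [570.2 265. ] yaw -1.8 L 89 W 52
m3 c [455.7 159.9] yaw 10.2 L 89 W 47
case c [432.7 364.5] yaw 10.1 L 83 W 49
bar c [433.3 360.9] yaw 9.4 L 58 W 20
pump c [444.6 260.8] yaw -6.6 L 61 W 44
nozzle c [483.6 258.3] yaw -2.9 L 15 W 19
bask c [508.9 265.7] yaw 4.9 L 265 W 347
t 0.25 pos [ 211.5 -507.5  230.9] yaw 112.62 zax [-0.     0.001 -1.   ] F [-1.3  0.6  0.2] w 85.2 j [-51.  15.   6.  -0. -82. -16.]
```

Run:
```python
from h import *
go([.6285,-.2315,.20],179)
```

```text
delta mm [ 94.3 491.1  30.9] shares [0.1887 0.9822 0.0618]
turn deg [ 3.000e-02 -5.000e-02 -6.638e+01] shares [ 3.000e-04 -5.000e-04 -7.376e-01]
```

```bash
python3 -m crank '{"translation":[[0.018,0.096,0],[0.018,0.096,0],[0.018,0.096,0],[0.018,0.096,0],[0.018,0.096,0],[0.018,0.096,0],[0.018,0.096,0],[0.018,0.096,0],[0.018,0.096,0],[0.018,0.096,0],[0,0,0],[0,0,0],[0,0,0],[0,0,0],[0,0,0],[0,0,0],[0,0,0],[0,0,0],[0,0,0]],"twist":[[0,0,0],[0,0,0],[0,0,0],[0,0,0],[0,0,0],[0,0,0],[0,0,0],[0,0,0],[0,0,0],[0,0,0],[0,0,-0.092],[0,0,-0.092],[0,0,-0.092],[0,0,-0.092],[0,0,-0.092],[0,0,-0.092],[0,0,-0.092],[0,0,-0.092],[0,0,0]]}' 0.5
python3 - <<'E'
from h import *
st();go([.6285,-.2315,.20],179)
shot("wrist","w1")
E
```

```text
clock: 2.15
eef_pos: [0.62, -0.2399, 0.231]
eef_rot: [[-1.0, 0.019, -0.001], [0.019, 1.0, 0.0], [0.001, 0.0, -1.0]]
contact_force: [-0.6, 0.4, -0.6]
width: 0.0423
t 2.15 pos [ 620.  -239.9  231. ] yaw 178.93 zax [-0.001  0.    -1.   ] F [-0.6  0.4 -0.6] w 42.3 j [ -8.  28.  26.  -0. -88.   7.]
delta mm [-8.4  8.6 31. ] shares [-0.0168  0.0172  0.0619]
turn deg [ 0.01 -0.03 -0.07] shares [ 0.0001 -0.0003 -0.0007]
```

View pics/w1.png

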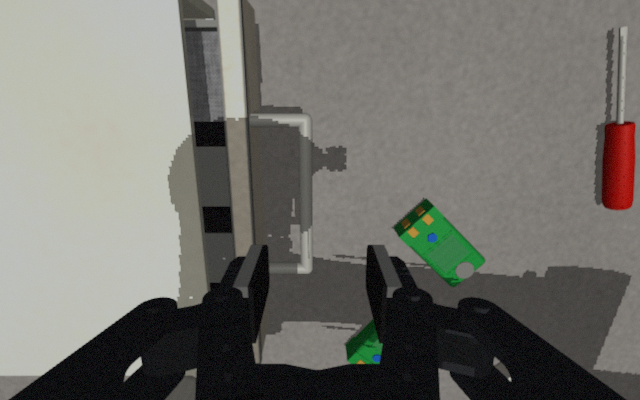

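The wrist view shows the handle bar from (306,117) to (306,270), between the fingers in x.

Run:
```python
from h import *
for p in [(306,120),(306,265)]: print(np.round(p2w("w1",*p,.108)*1000,1))
for p in [(217,0),(242,0),(235,240),(257,240)]: print(np.round(p2w("w1",*p,.124)*1000,1))
go([.6285,-.2315,.091],179)
```

```text
[ 626.5 -291.8  108. ]
[ 629.7 -174.2  108. ]
[ 680.  -368.1  124. ]
[ 664.3 -367.8  124. ]
[ 682.5 -204.5  124. ]
[ 665.7 -204.2  124. ]
delta mm [ -8.4   8.6 140. ] shares [-0.0168  0.0173  0.28  ]
turn deg [ 0.01 -0.03 -0.32] shares [ 0.0001 -0.0003 -0.0036]
```

```bash
python3 -m crank '{"translation":[[-0.0164,0.0162,0],[0,0,0.08],[0,0,0.08],[0,0,0.06],[0,0,0.04],[0,0,0.02],[0,0,0],[0,0,0]],"twist":[[0,0,0],[0,0,0],[0,0,0],[0,0,0],[0,0,0],[0,0,0],[0,0,0],[0,0,0]]}' 0.5
python3 -m crank '{"translation":[[0,0,0],[0,0,0],[0,0,0],[0,0,0],[0,0,0],[0,0,0],[0,0,0],[0,0,0]],"twist":[[0,0,0],[0,0,0],[0,0,0],[0,0,0],[0,0,0],[0,0,0],[0,0,0],[0,0,0]]}' 0
```

```text
clock: 3.0
eef_pos: [0.6293, -0.2321, 0.0925]
eef_rot: [[-1.0, 0.02, 0.002], [0.02, 1.0, -0.001], [-0.002, -0.001, -1.0]]
contact_force: [-0.3, -0.5, 0.4]
width: 0.0426
clock: 3.8
eef_pos: [0.6291, -0.2322, 0.0927]
eef_rot: [[-1.0, 0.02, 0.002], [0.02, 1.0, -0.001], [-0.002, -0.001, -1.0]]
contact_force: [-0.3, 1.5, 5.7]
width: 0.0078
```

```bash
python3 -m crank '{"translation":[[0.01,0,0],[0.02,0,0],[0.03,0,0],[0.03,0,0],[0.03,0,0],[0.03,0,0],[0.04,0,0],[0.04,0,0],[0.04,0,0],[0.04,0,0],[0.03,0,0],[0.02,0,0],[0.01,0,0],[0.01,0,0],[0,0,0],[0,0,0]],"twist":[[0,0,0],[0,0,0],[0,0,0],[0,0,0],[0,0,0],[0,0,0],[0,0,0],[0,0,0],[0,0,0],[0,0,0],[0,0,0],[0,0,0],[0,0,0],[0,0,0],[0,0,0],[0,0,0]]}'
```

```text
clock: 5.4
eef_pos: [0.4388, -0.2292, 0.0926]
eef_rot: [[-1.0, 0.019, 0.001], [0.019, 1.0, -0.002], [-0.001, -0.002, -1.0]]
contact_force: [-1.7, -2.8, 8.8]
width: 0.0077
```

```bash
python3 -m crank '{"translation":[[0.006,0,0],[0.006,0,0],[0.006,0,0],[0.004,0,0],[0,0,0]],"twist":[[0,0,0],[0,0,0],[0,0,0],[0,0,0],[0,0,0]]}'
```

```text
clock: 5.9
eef_pos: [0.4285, -0.2291, 0.0926]
eef_rot: [[-1.0, 0.019, 0.003], [0.019, 1.0, -0.002], [-0.003, -0.002, -1.0]]
contact_force: [1.1, -2.9, 6.9]
width: 0.0079
```

```bash
python3 -m crank '{"translation":[[0.006,0,0],[0.006,0,0],[0.003,0,0],[0,0,0],[0,0,0]],"twist":[[0,0,0],[0,0,0],[0,0,0],[0,0,0],[0,0,0]]}'
```

```text
clock: 6.4
eef_pos: [0.4245, -0.229, 0.0926]
eef_rot: [[-1.0, 0.019, 0.009], [0.019, 1.0, -0.003], [-0.009, -0.003, -1.0]]
contact_force: [11.2, -3.8, -2.2]
width: 0.008
```

The end stop is reached: handle at x = 424.5 mm, force 11 N. Now I'll release, lift, and look.

```bash
python3 -m crank '{"translation":[[-0.006,0,0],[0,0,0],[0,0,0],[0,0,0],[0,0,-0.05],[0,0,-0.1],[0,0,-0.1],[0,0,-0.1],[0,0,-0.06],[0,0,0]],"twist":[[0,0,0],[0,0,0],[0,0,0],[0,0,0],[0,0,0],[0,0,0],[0,0,0],[0,0,0],[0,0,0],[0,0,0]]}' 0.6
python3 - <<'E'
from h import *
st();shot("top","t2",(330,100,470,240),5)
E
```

```text
clock: 7.4
eef_pos: [0.4243, -0.2288, 0.3012]
eef_rot: [[-1.0, 0.02, 0.008], [0.02, 1.0, -0.003], [-0.008, -0.003, -1.0]]
contact_force: [0.8, -0.7, 0.2]
width: 0.0514
t 7.4 pos [ 424.3 -228.8  301.2] yaw 178.86 zax [ 0.008 -0.003 -1.   ] F [ 0.8 -0.7  0.2] w 51.4 j [-10.   6.   5.   0. -89.   8.]
```

View pics/t2.png

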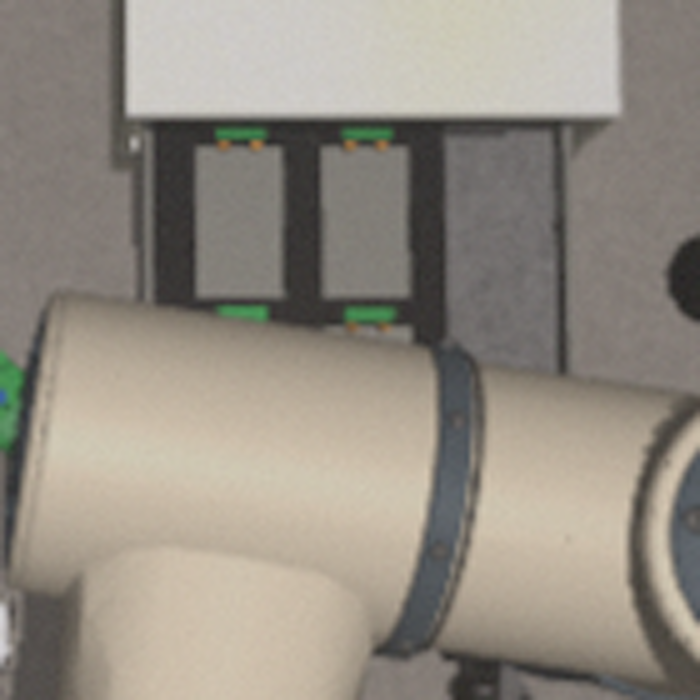

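```bash
python3 -m crank '{"translation":[[-0.006,0.0975,0],[-0.006,0.0975,0],[-0.006,0.0975,0],[-0.006,0.0975,0],[-0.006,0.0975,0],[-0.006,0.0975,0],[-0.006,0.0975,0],[-0.006,0.0975,0],[0,0,0],[0,0,0],[0,0,0],[0,0,0],[0,0,0],[0,0,0],[0,0,0],[0,0,0],[0,0,0],[0,0,0],[0,0,0],[0,0,0]],"twist":[[0,0,0],[0,0,0],[0,0,0],[0,0,0],[0,0,0],[0,0,0],[0,0,0],[0,0,0],[0,0,0.0885],[0,0,0.0885],[0,0,0.0885],[0,0,0.0885],[0,0,0.0885],[0,0,0.0885],[0,0,0.0885],[0,0,0.0885],[0,0,0.0885],[0,0,0.0885],[0,0,0],[0,0,0]]}' 0.8
python3 - <<'E'
from h import *
st();shot("top","t3",(330,100,470,240),5);shot("top","t3b",(180,145,310,245),6);shot("wrist","w3")
E
```

```text
clock: 9.45
eef_pos: [0.4542, 0.1613, 0.2954]
eef_rot: [[-0.164, 0.987, -0.002], [0.987, 0.164, -0.001], [-0.001, -0.002, -1.0]]
contact_force: [0.2, -0.1, -0.7]
width: 0.0685
t 9.45 pos [454.2 161.3 295.4] yaw 99.42 zax [-0.002 -0.001 -1.   ] F [ 0.2 -0.1 -0.7] w 68.5 j [  38.    6.    5.   -0.  -89. -119.]
```

View pics/t3.png

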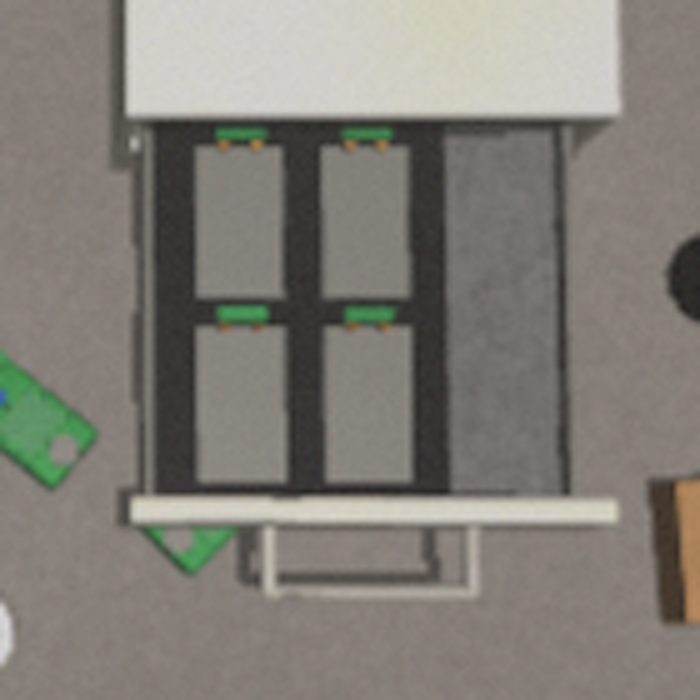

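View pics/w3.png

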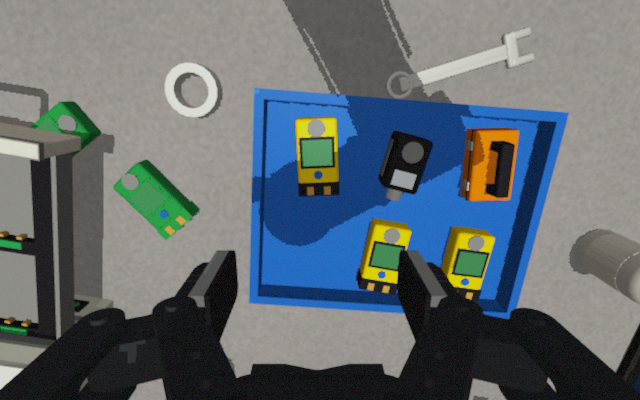

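The drawer is fully out with four empty cradles and the bay on the right. Next: measure the cradles and m3.

Run:
```python
from h import *
def B(u,v,z): return p2w("t3",330+(u+.5)/5-.5,100+(v+.5)/5-.5,z)
def c(n,pts,z):
    q=np.array([B(*p,z)[:2] for p in pts]); print(n,np.round(q.mean(0)*1000,1),"size",np.round((q[0]+q[1]-q[2]-q[3])*500),np.round((q[0]+q[3]-q[1]-q[2])*500))
for z in(.066,.076):
    c("BL",[(195,145),(285,145),(287,298),(195,298)],z)
    c("BR",[(321,145),(409,145),(412,298),(321,298)],z)
    c("FL",[(195,325),(287,325),(289,483),(196,483)],z)
    c("FR",[(323,325),(412,325),(413,483),(324,483)],z)
c("bay",[(445,125),(557,125),(568,492),(447,492)],.066)
print("panel back L/R",B(132,497,.124)*1000,B(618,497,.124)*1000,"handle",B(265,593,.113)*1000,B(480,593,.113)*1000)
# model
a=np.radians(-1.0);ex=np.array([np.cos(a),np.sin(a)]);ey=np.array([-np.sin(a),np.cos(a)])
df=np.array([.4795,-.2295])
for n,x,y in [("FL",62,70),("FR",62,-8),("BL",176,70),("BR",176,-8),("bay",121,-91)]: print(n,np.round((df+ex*x/1e3+ey*y/1e3)*1000,1))
def W(n,pts,z,t="w3"):
    q=np.array([p2w(t,*p,z)[:2] for p in pts]); d=(q[2]+q[3]-q[0]-q[1])/2
    print(n,np.round(q.mean(0)*1000,1),"yaw",np.degrees(np.arctan2(d[1],d[0])).round(1),"L",np.linalg.norm(d)*1000,"W",np.linalg.norm(q[0]+q[3]-q[1]-q[2])*500)
W("m3",[(296,119),(338,117),(339,194),(300,196)],.033)
```

```text
BL [ 658.2 -164.1] size [97. -2.] [ 1. 57.]
BR [ 657.  -241.9] size [97. -2.] [ 1. 56.]
FL [ 543.8 -162.1] size [98. -1.] [ 1. 57.]
FR [ 542.7 -239.9] size [98. -2.] [ 1. 55.]
BL [ 656.  -162.7] size [96. -2.] [ 1. 56.]
BR [ 654.8 -239.9] size [96. -2.] [ 1. 55.]
FL [ 542.6 -160.7] size [98. -1.] [ 1. 57.]
FR [ 541.4 -237.9] size [97. -2.] [ 1. 54.]
bay [ 601.7 -325.9] size [230.  -4.] [ 1. 72.]
panel back L/R [482.43676291 -88.29974794 124.        ] [ 478.41549276 -372.17460327  124.        ] handle [ 425.40119814 -166.39240642  113.        ] [ 423.69553629 -292.72006122  113.        ]
FL [ 542.7 -160.6]
FR [ 541.4 -238.6]
BL [ 656.7 -162.6]
BR [ 655.3 -240.6]
bay [ 598.9 -322.6]
m3 [453.9 163.6] yaw 11.3 L 89.72448532356489 W 46.760620197192324
```

Run:
```python
from h import *
go([.4545,.1620,.018],100.8)
```

```text
delta mm [  0.6   0.3 277.9] shares [0.0012 0.0006 0.5559]
turn deg [-0.04  0.01 -1.47] shares [-0.0004  0.0001 -0.0163]
```

```bash
python3 -m crank '{"translation":[[0.0012,0,0.09],[0,0,0.09],[0,0,0.09],[0,0,0.09],[0,0,0.08],[0,0,0.06],[0,0,0.036],[0,0,0.02],[0,0,0],[0,0,0]],"twist":[[0,0,-0.016],[0,0,0],[0,0,0],[0,0,0],[0,0,0],[0,0,0],[0,0,0],[0,0,0],[0,0,0],[0,0,0]]}' 0.8
python3 - <<'E'
from h import *
st();shot("wrist","w4")
E
```

```text
clock: 10.6
eef_pos: [0.4553, 0.1624, 0.0192]
eef_rot: [[-0.186, 0.983, 0.001], [0.983, 0.186, 0.001], [0.0, 0.001, -1.0]]
contact_force: [-0.2, -0.6, -0.3]
width: 0.0685
t 10.6 pos [455.3 162.4  19.2] yaw 100.69 zax [ 0.001  0.001 -1.   ] F [-0.2 -0.6 -0.3] w 68.5 j [  38.   17.  -24.    0.  -49. -118.]
```

View pics/w4.png

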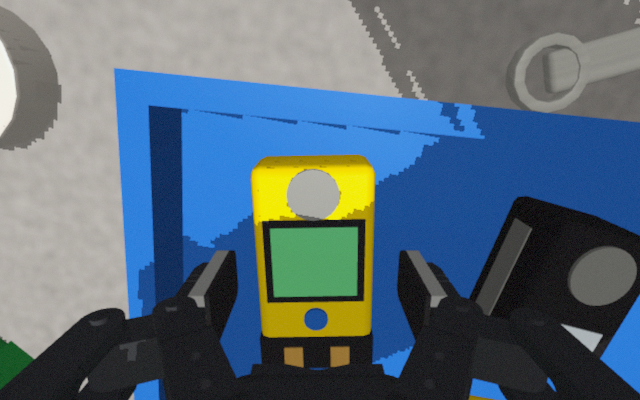

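```bash
python3 -m crank '{"translation":[[0,0,0],[0,0,0],[0,0,0],[0,0,0],[0,0,0],[0,0,0],[0,0,0]],"twist":[[0,0,0],[0,0,0],[0,0,0],[0,0,0],[0,0,0],[0,0,0],[0,0,0]]}' 0
python3 -m crank '{"translation":[[0,0,-0.04],[0,0,-0.08],[0,0,-0.1],[0,0,-0.1],[0,0,-0.1],[0,0,-0.03],[0,0,0]],"twist":[[0,0,0],[0,0,0],[0,0,0],[0,0,0],[0,0,0],[0,0,0],[0,0,0]]}'
python3 - <<'E'
from h import *
st();shot("wrist","w5")
go([.5430,-.1610,.250],89)
# where do corners lie, in tool frame
for n in (0,):pass
E
```

```text
clock: 11.35
eef_pos: [0.4554, 0.1625, 0.0197]
eef_rot: [[-0.185, 0.983, 0.002], [0.983, 0.185, 0.001], [0.001, 0.002, -1.0]]
contact_force: [-1.5, -0.6, 5.6]
width: 0.0462
clock: 12.05
eef_pos: [0.4558, 0.1628, 0.2468]
eef_rot: [[-0.185, 0.983, 0.006], [0.983, 0.185, 0.004], [0.003, 0.007, -1.0]]
contact_force: [-0.4, 0.7, -1.6]
width: 0.0463
t 12.05 pos [455.8 162.8 246.8] yaw 100.66 zax [ 0.006  0.004 -1.   ] F [-0.4  0.7 -1.6] w 46.3 j [  38.    7.   -2.    0.  -81. -118.]
delta mm [-334.2   27.1   -6.2] shares [-0.6684  0.0541 -0.0125]
turn deg [ 0.12 -0.12 11.65] shares [ 0.0013 -0.0013  0.1295]
```

View pics/w5.png

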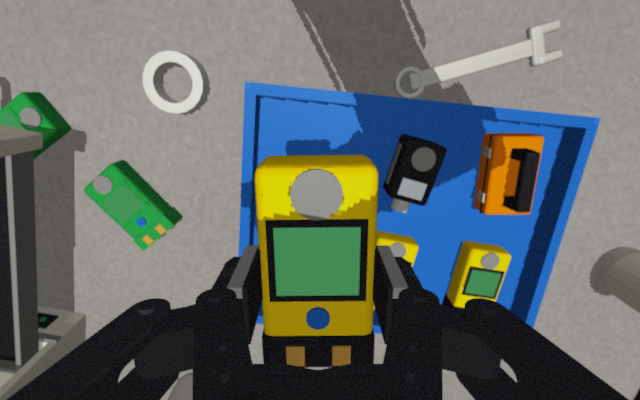

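```bash
cat >> h.py <<'E'
def p2tool(u,v,zt):
    c=np.array([[ 9.99999971e-01,5.42724886e-05,2.35064493e-04,9.25983084e-04],[-1.19035954e-04,9.58499123e-01,2.85095451e-01,-7.26814644e-02],[-2.09836271e-04,-2.85095471e-01,9.58499102e-01,-1.42271892e-01]])
    K=np.array([[354.31588141,0,317.05894186],[0,354.31588141,197.09882285],[0,0,1]])
    d=c[:,:3]@np.linalg.inv(K)@np.array([u,v,1.]);return c[:,3]+d*(zt-c[2,3])/d[2]
E
python3 - <<'E'
from h import *
for p in [(260,162),(375,162),(264,335),(373,335),(265,365),(373,365),(317,193),(318,317)]: print(p,np.round(p2tool(*p,-.014)*1000,1))
E
```

```text
(260, 162) [-20. -48. -14.]
(375, 162) [ 22.2 -48.  -14. ]
(264, 335) [-21.7  26.9 -14. ]
(373, 335) [ 24.9  26.9 -14. ]
(265, 365) [-21.9  42.5 -14. ]
(373, 365) [ 25.6  42.5 -14. ]
(317, 193) [  0.9 -36.1 -14. ]
(318, 317) [  1.4  18.  -14. ]
```

```bash
python3 -m crank '{"translation":[[-0.0955,0.0084,0],[-0.0955,0.0084,0],[-0.0955,0.0084,0],[-0.0955,0.0084,0],[-0.0955,0.0084,0],[-0.0955,0.0084,0],[-0.0955,0.0084,0],[0,0,0],[0,0,0],[0,0,0]],"twist":[[0,0,0],[0,0,0],[0,0,0],[0,0,0],[0,0,0],[0,0,0],[0,0,0],[0,0,0.065],[0,0,0.065],[0,0,0]]}'
python3 - <<'E'
from h import *
st();shot("wrist","w6");go([.5457,-.1614,.100],89)
E
```

```text
clock: 13.1
eef_pos: [0.5444, -0.1612, 0.2411]
eef_rot: [[0.02, 1.0, -0.004], [1.0, -0.02, 0.001], [0.001, -0.004, -1.0]]
contact_force: [-0.9, -0.3, -0.2]
width: 0.0464
t 13.1 pos [ 544.4 -161.2  241.1] yaw 88.84 zax [-0.004  0.001 -1.   ] F [-0.9 -0.3 -0.2] w 46.4 j [ -1.  17.  10.  -0. -84. -90.]
delta mm [ -0.5   1.7 141.5] shares [-0.0011  0.0033  0.2831]
turn deg [-0.18 -0.03  0.05] shares [-0.002  -0.0003  0.0006]
```

View pics/w6.png

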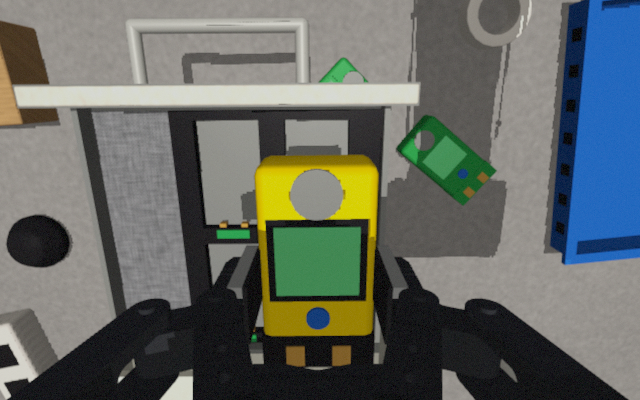

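Run:
```python
from h import *
for p in [(197,121),(257,121),(286,121),(348,121),(206,225)]: print(p,np.round(p2w("w6",*p,.076)*1000,1))
# expected FL front edge x 543.2-49=494; y -161.4-28=-189.4..-133.4 ; panel back
print(np.round(p2w("w6",22,105,.124)*1000,1),np.round(p2w("w6",418,103,.124)*1000,1))
```

```text
(197, 121) [ 492.5 -261.4   76. ]
(257, 121) [ 493.5 -210.3   76. ]
(286, 121) [ 494.  -185.7   76. ]
(348, 121) [ 495.1 -132.9   76. ]
(206, 225) [ 586.9 -263.9   76. ]
[ 475.7 -368.1  124. ] [480.  -87.5 124. ]
```

```bash
python3 -m crank '{"translation":[[0,0.0026,0.08],[0,0,0.09],[0,0,0.06],[0,0,0.04],[0,0,0.03],[0,0,0.018],[0,0,0],[0,0,0]],"twist":[[0,0,0],[0,0,0],[0,0,0],[0,0,0],[0,0,0],[0,0,0],[0,0,0],[0,0,0]]}'
python3 - <<'E'
from h import *
st();shot("wrist","w7")
E
```

```text
clock: 13.95
eef_pos: [0.5469, -0.1609, 0.0848]
eef_rot: [[0.017, 1.0, 0.001], [1.0, -0.017, -0.0], [-0.0, 0.001, -1.0]]
contact_force: [0.7, -0.2, -0.2]
width: 0.0468
t 13.95 pos [ 546.9 -160.9   84.8] yaw 89.03 zax [ 0.001 -0.    -1.   ] F [ 0.7 -0.2 -0.2] w 46.8 j [ -1.  22.  -6.   0. -62. -90.]
```

View pics/w7.png

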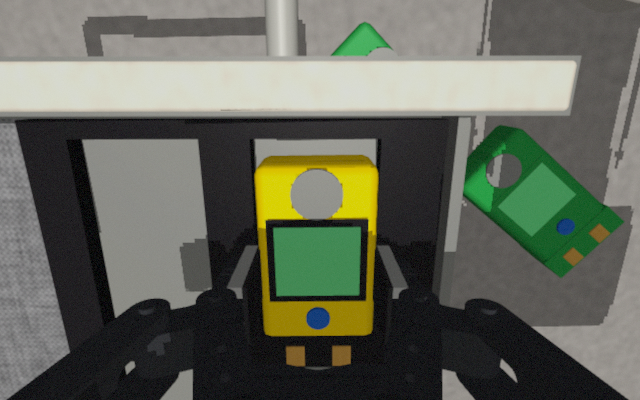

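```bash
python3 -m crank '{"translation":[[0,-0.002,0.003],[0,0,0.003],[0,0,0]],"twist":[[0,0,0],[0,0,0],[0,0,0]]}'
python3 -m crank '{"translation":[[0,0,0],[0,0,0],[0,0,0],[0,0,0],[0,0,-0.02],[0,0,-0.05],[0,0,-0.09],[0,0,-0.09],[0,0,-0.05],[0,0,0]],"twist":[[0,0,0],[0,0,0],[0,0,0],[0,0,0],[0,0,0],[0,0,0],[0,0,0],[0,0,0],[0,0,0],[0,0,0]]}' 0.7
python3 - <<'E'
from h import *
st();shot("wrist","w8");shot("top","t8")
E
```

```text
clock: 14.3
eef_pos: [0.5455, -0.161, 0.0814]
eef_rot: [[0.018, 1.0, 0.0], [1.0, -0.018, 0.0], [0.0, 0.0, -1.0]]
contact_force: [-0.4, -0.6, -0.7]
width: 0.0462
clock: 15.3
eef_pos: [0.5476, -0.1617, 0.2371]
eef_rot: [[0.018, 1.0, 0.01], [1.0, -0.018, -0.002], [-0.002, 0.01, -1.0]]
contact_force: [0.1, -0.6, -0.2]
width: 0.0598
t 15.3 pos [ 547.6 -161.7  237.1] yaw 88.96 zax [ 0.01  -0.002 -1.   ] F [ 0.1 -0.6 -0.2] w 59.8 j [ -1.  17.  10.   0. -82. -90.]
```

View pics/w8.png

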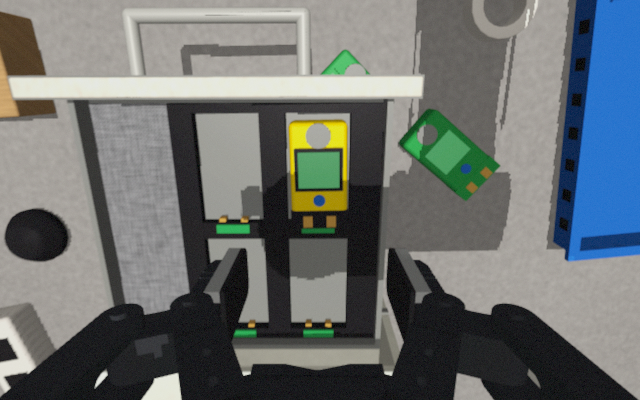

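View pics/t8.png

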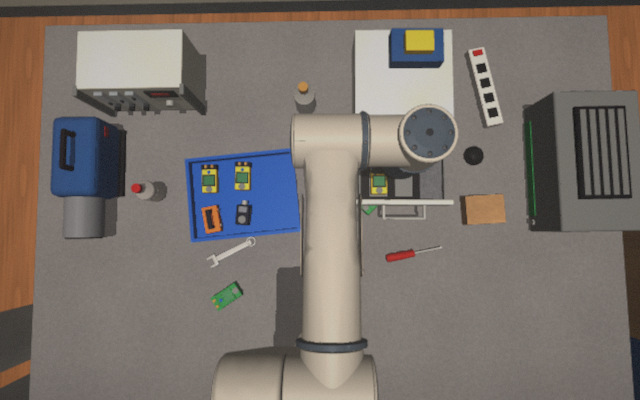

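Run:
```python
from h import *
for p in [(290,122),(347,122),(292,212),(346,212),(318,229)]: print(p,np.round(p2w("w8",*p,.094)*1000,1))
go([.570,.266,.237],88.5)
```

```text
(290, 122) [ 498.5 -181.5   94. ]
(347, 122) [ 499.3 -136.5   94. ]
(292, 212) [ 573.8 -182.9   94. ]
(346, 212) [ 574.6 -136.9   94. ]
(318, 229) [ 589.7 -161.    94. ]
delta mm [427.2  16.5  -4.7] shares [ 0.8545  0.0329 -0.0094]
turn deg [ 0.09 -0.02  0.45] shares [ 0.001  -0.0002  0.005 ]
```

m3 sits in the front-left cradle, centred within about 1 mm. Next is m2.

```bash
python3 -m crank '{"translation":[[0.095,0.0,0],[0.095,0.0,0],[0.095,0,0],[0.095,0,0],[0.095,0,0],[0.095,0,0],[0.095,0,0],[0.095,0,0],[0.095,0,0],[0,0,0],[0,0,0]],"twist":[[0,0,0],[0,0,0],[0,0,0],[0,0,0],[0,0,0],[0,0,0],[0,0,0],[0,0,0],[0,0,0],[0,0,0],[0,0,0]]}' 0.8
python3 - <<'E'
from h import *
st();shot("wrist","w9")
E
```

```text
clock: 16.5
eef_pos: [0.5526, 0.2672, 0.2294]
eef_rot: [[0.016, 1.0, -0.003], [1.0, -0.016, -0.002], [-0.002, -0.003, -1.0]]
contact_force: [0.5, -0.4, 0.3]
width: 0.0683
t 16.5 pos [552.6 267.2 229.4] yaw 89.06 zax [-0.003 -0.002 -1.   ] F [ 0.5 -0.4  0.3] w 68.3 j [  40.   22.   17.   -0.  -85. -131.]
```

View pics/w9.png

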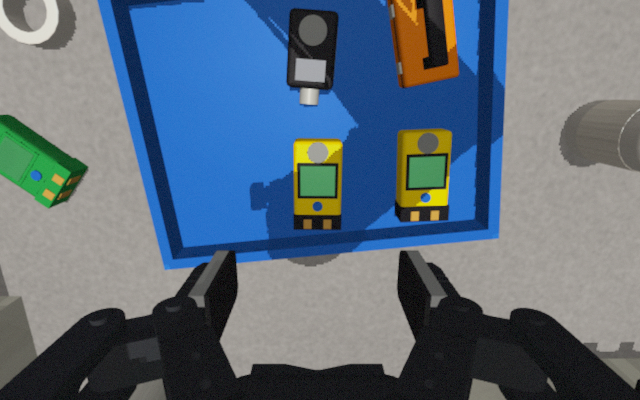

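Run:
```python
from h import *
def W(n,pts,z,t="w9"):
    q=np.array([p2w(t,*p,z)[:2] for p in pts]); d=(q[2]+q[3]-q[0]-q[1])/2
    print(n,np.round(q.mean(0)*1000,1),"yaw",np.degrees(np.arctan2(d[1],d[0])).round(1),"L",np.linalg.norm(d)*1000,"W",np.linalg.norm(q[0]+q[3]-q[1]-q[2])*500)
W("m2",[(294,140),(342,140),(341,228),(294,229)],.033)
W("m1",[(398,131),(450,129),(448,219),(397,221)],.033)
go([.570,.2655,.018],89)
```

```text
m2 [568.1 268.1] yaw -1.2 L 90.16145871213423 W 46.904022436736064
m1 [560.4 371.6] yaw 3.0 L 90.48298133718195 W 50.29824338537473
delta mm [  0.   17.5 212. ] shares [1.000e-04 3.500e-02 4.241e-01]
turn deg [-0.11  0.1  -0.02] shares [-0.0012  0.0011 -0.0002]
```

```bash
python3 -m crank '{"translation":[[0.002,0.032,0.05],[0,0,0.09],[0,0,0.09],[0,0,0.08],[0,0,0.06],[0,0,0.036],[0,0,0.016],[0,0,0],[0,0,0]],"twist":[[0,0,0.005],[0,0,0],[0,0,0],[0,0,0],[0,0,0],[0,0,0],[0,0,0],[0,0,0],[0,0,0]]}' 0.8
python3 - <<'E'
from h import *
st();shot("wrist","w10")
E
```

```text
clock: 17.45
eef_pos: [0.5702, 0.2669, 0.0216]
eef_rot: [[0.027, 1.0, 0.002], [1.0, -0.027, 0.001], [0.001, 0.002, -1.0]]
contact_force: [0.3, 0.3, 0.6]
width: 0.0684
t 17.45 pos [570.2 266.9  21.6] yaw 88.47 zax [ 0.002  0.001 -1.   ] F [0.3 0.3 0.6] w 68.4 j [  39.   31.   -1.    0.  -58. -131.]
```

View pics/w10.png

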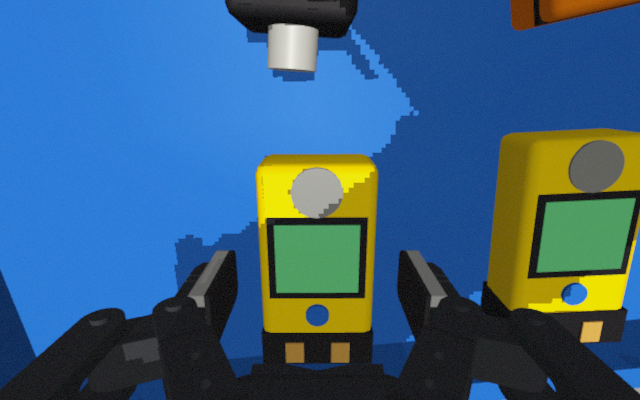

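Aligned with m2. I'll lower 3 mm, close, and lift.

```bash
python3 -m crank '{"translation":[[0,0,0.004],[0,0,0],[0,0,0],[0,0,0],[0,0,0],[0,0,0],[0,0,0],[0,0,0]],"twist":[[0,0,0],[0,0,0],[0,0,0],[0,0,0],[0,0,0],[0,0,0],[0,0,0],[0,0,0]]}' 0
python3 -m crank '{"translation":[[0,0,-0.04],[0,0,-0.08],[0,0,-0.1],[0,0,-0.1],[0,0,-0.1],[0,0,-0.03],[0,0,0]],"twist":[[0,0,0],[0,0,0],[0,0,0],[0,0,0],[0,0,0],[0,0,0],[0,0,0]]}'
python3 - <<'E'
from h import *
st();shot("wrist","w11")
go([.5440,-.2392,.250],89)
E
```

```text
clock: 18.3
eef_pos: [0.5701, 0.2676, 0.0196]
eef_rot: [[0.026, 1.0, 0.002], [1.0, -0.026, 0.001], [0.001, 0.002, -1.0]]
contact_force: [-1.8, -0.1, 5.5]
width: 0.0464
clock: 19.0
eef_pos: [0.5704, 0.2678, 0.2467]
eef_rot: [[0.026, 1.0, 0.005], [1.0, -0.026, 0.004], [0.004, 0.005, -1.0]]
contact_force: [0.2, -0.4, -1.8]
width: 0.0464
t 19.0 pos [570.4 267.8 246.7] yaw 88.5 zax [ 0.005  0.004 -1.   ] F [ 0.2 -0.4 -1.8] w 46.4 j [  39.   24.   21.    0.  -87. -131.]
delta mm [-507.2  -12.1   -7.1] shares [-1.0145 -0.0242 -0.0141]
turn deg [ 0.04 -0.1  -0.5 ] shares [ 0.0005 -0.0011 -0.0055]
```

View pics/w11.png

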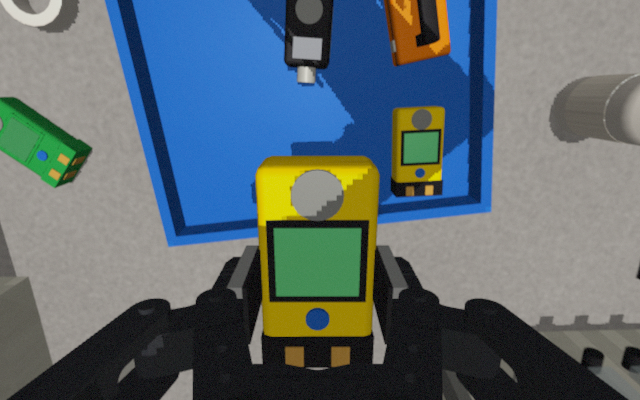

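```bash
python3 -m crank '{"translation":[[-0.0922,-0.002,0],[-0.0922,-0.002,0],[-0.0922,-0.002,0],[-0.0922,-0.002,0],[-0.0922,-0.002,0],[-0.0922,-0.002,0],[-0.0922,-0.002,0],[-0.0922,-0.002,0],[-0.0922,-0.002,0],[-0.0922,-0.002,0],[-0.0922,-0.002,0],[0,0,0],[0,0,0]],"twist":[[0,0,0],[0,0,0],[0,0,0],[0,0,0],[0,0,0],[0,0,0],[0,0,0],[0,0,0],[0,0,0],[0,0,0],[0,0,0],[0,0,-0.005],[0,0,0]]}'
python3 - <<'E'
from h import *
st();go([.5445,-.2390,.0830],89)
E
```

```text
clock: 20.35
eef_pos: [0.544, -0.2401, 0.2406]
eef_rot: [[0.021, 1.0, -0.004], [1.0, -0.021, 0.002], [0.002, -0.004, -1.0]]
contact_force: [0.3, 0.5, -1.4]
width: 0.0464
t 20.35 pos [ 544.  -240.1  240.6] yaw 88.82 zax [-0.004  0.002 -1.   ] F [ 0.3  0.5 -1.4] w 46.4 j [ -9.  20.  15.  -0. -85. -82.]
delta mm [  0.8   1.1 157.6] shares [0.0016 0.0023 0.3152]
turn deg [-0.25 -0.09 -0.18] shares [-0.0028 -0.001  -0.002 ]
```

```bash
python3 -m crank '{"translation":[[0.0016,0.001,0.08],[0,0,0.09],[0,0,0.06],[0,0,0.04],[0,0,0.026],[0,0,0.016],[0,0,0],[0,0,0]],"twist":[[0,0,-0.002],[0,0,0],[0,0,0],[0,0,0],[0,0,0],[0,0,0],[0,0,0],[0,0,0]]}'
python3 - <<'E'
from h import *
st();shot("wrist","w12")
E
```

```text
clock: 21.15
eef_pos: [0.5462, -0.2386, 0.0882]
eef_rot: [[0.015, 1.0, 0.001], [1.0, -0.015, -0.0], [-0.0, 0.001, -1.0]]
contact_force: [-0.3, 0.1, -1.3]
width: 0.0463
t 21.15 pos [ 546.2 -238.6   88.2] yaw 89.16 zax [ 0.001 -0.    -1.   ] F [-0.3  0.1 -1.3] w 46.3 j [ -9.  24.  -1.   0. -64. -82.]
```

View pics/w12.png

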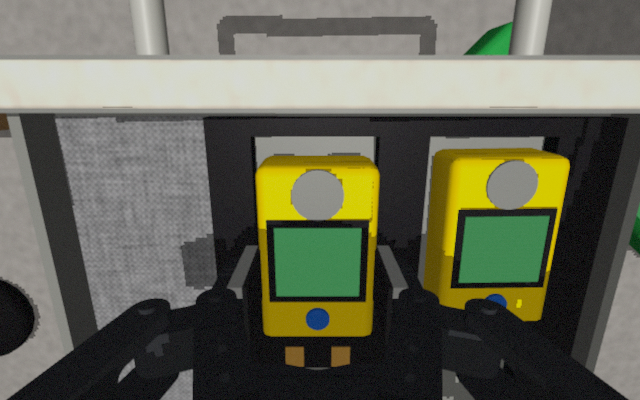

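```bash
python3 -m crank '{"translation":[[0,-0.003,0.006],[0,0,0.006],[0,0,0.002],[0,0,0]],"twist":[[0,0,0],[0,0,0],[0,0,0],[0,0,0]]}'
python3 -m crank '{"translation":[[0,0,0],[0,0,0],[0,0,0],[0,0,0],[0,0,-0.02],[0,0,-0.05],[0,0,-0.09],[0,0,-0.09],[0,0,-0.05],[0,0,0]],"twist":[[0,0,0],[0,0,0],[0,0,0],[0,0,0],[0,0,0],[0,0,0],[0,0,0],[0,0,0],[0,0,0],[0,0,0]]}' 0.68
python3 - <<'E'
from h import *
st();shot("wrist","w13");go([.5615,.371,.235],92)
E
```

```text
clock: 21.6
eef_pos: [0.5443, -0.2387, 0.0806]
eef_rot: [[0.015, 1.0, 0.0], [1.0, -0.015, -0.0], [-0.0, 0.0, -1.0]]
contact_force: [-0.9, -0.4, 0.3]
width: 0.0462
clock: 22.6
eef_pos: [0.5461, -0.2396, 0.2363]
eef_rot: [[0.015, 1.0, 0.01], [1.0, -0.015, -0.003], [-0.003, 0.01, -1.0]]
contact_force: [1.2, -0.6, -1.1]
width: 0.0578
t 22.6 pos [ 546.1 -239.6  236.3] yaw 89.14 zax [ 0.01  -0.003 -1.   ] F [ 1.2 -0.6 -1.1] w 57.8 j [ -9.  19.  14.   0. -84. -82.]
delta mm [610.2   7.1  -2.4] shares [ 1.2203  0.0143 -0.0048]
turn deg [ 0.3   0.07 -2.87] shares [ 0.0034  0.0008 -0.0319]
```

View pics/w13.png

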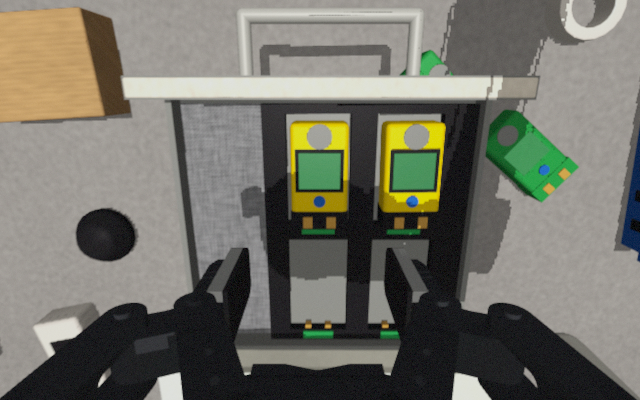

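Two monitors are seated. Next is m1.

```bash
python3 -m crank '{"translation":[[0.0938,0.0,0],[0.0938,0.0,0],[0.0938,0.0,0],[0.0938,0.0,0],[0.0938,0.0,0],[0.0938,0.0,0],[0.0938,0.0,0],[0.0938,0.0,0],[0.0938,0.0,0],[0.0938,0.0,0],[0.0938,0.0,0],[0.0938,0.0,0],[0.0938,0.0,0],[0,0,0],[0,0,0]],"twist":[[0,0,0],[0,0,0],[0,0,0],[0,0,0],[0,0,0],[0,0,0],[0,0,0],[0,0,0],[0,0,0],[0,0,0],[0,0,0],[0,0,0],[0,0,0],[0,0,-0.032],[0,0,0]]}' 0.75
python3 - <<'E'
from h import *
st();shot("wrist","w14");go([.5615,.371,.018],92)
E
```

```text
clock: 24.15
eef_pos: [0.5526, 0.3719, 0.2282]
eef_rot: [[-0.037, 0.999, -0.003], [0.999, 0.037, -0.002], [-0.002, -0.003, -1.0]]
contact_force: [-0.5, 0.1, 0.0]
width: 0.0644
t 24.15 pos [552.6 371.9 228.2] yaw 92.15 zax [-0.003 -0.002 -1.   ] F [-0.5  0.1  0. ] w 64.4 j [  47.   29.   26.   -0.  -88. -135.]
delta mm [1.00e-01 8.90e+00 2.11e+02] shares [3.00e-04 1.78e-02 4.22e-01]
turn deg [-0.1   0.1  -0.01] shares [-0.0011  0.0011 -0.0001]
```

View pics/w14.png

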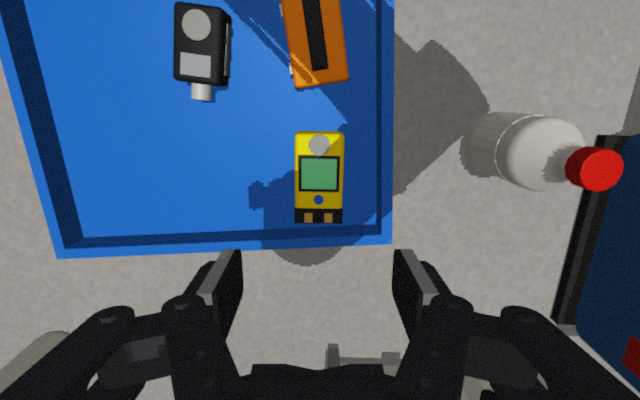

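Run:
```python
from h import *
def W(n,pts,z,t="w14"):
    q=np.array([p2w(t,*p,z)[:2] for p in pts]); d=(q[2]+q[3]-q[0]-q[1])/2
    print(n,np.round(q.mean(0)*1000,1),"yaw",np.degrees(np.arctan2(d[1],d[0])).round(1),"L",np.linalg.norm(d)*1000,"W",np.linalg.norm(q[0]+q[3]-q[1]-q[2])*500)
W("m1",[(295,132),(344,132),(343,222),(295,223)],.033)
print(p2w("w14",393,243,.036),p2w("w14",540,150,.13))
```

```text
m1 [560.7 374.8] yaw 1.9 L 90.82151006259669 W 47.445161797975814
[0.62439502 0.45287246 0.036     ] [0.51160911 0.5228763  0.13      ]
```

```bash
python3 -m crank '{"translation":[[0.003,0.0166,0.05],[0,0,0.09],[0,0,0.09],[0,0,0.08],[0,0,0.06],[0,0,0.036],[0,0,0.014],[0,0,0],[0,0,0]],"twist":[[0,0,0.004],[0,0,0],[0,0,0],[0,0,0],[0,0,0],[0,0,0],[0,0,0],[0,0,0],[0,0,0]]}' 0.75
python3 - <<'E'
from h import *
st();shot("wrist","w15")
E
```

```text
clock: 25.1
eef_pos: [0.5625, 0.3728, 0.0219]
eef_rot: [[-0.028, 1.0, 0.002], [1.0, 0.028, 0.001], [0.001, 0.002, -1.0]]
contact_force: [-0.4, -0.3, 0.3]
width: 0.0638
t 25.1 pos [562.5 372.8  21.9] yaw 91.61 zax [ 0.002  0.001 -1.   ] F [-0.4 -0.3  0.3] w 63.8 j [  47.   35.    7.    0.  -62. -135.]
```

View pics/w15.png

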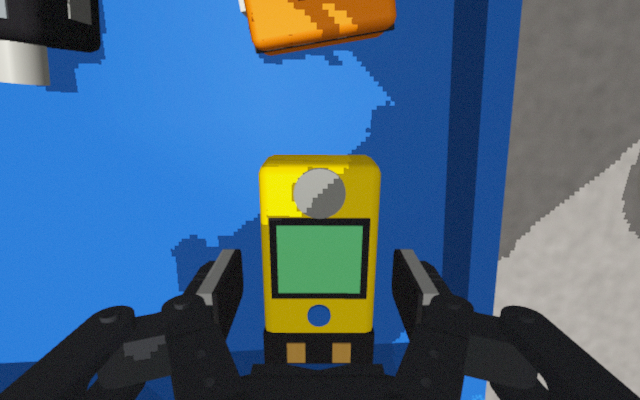

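```bash
python3 -m crank '{"translation":[[0.002,0,0.004],[0,0,0],[0,0,0],[0,0,0],[0,0,0],[0,0,0],[0,0,0],[0,0,0]],"twist":[[0,0,0],[0,0,0],[0,0,0],[0,0,0],[0,0,0],[0,0,0],[0,0,0],[0,0,0]]}' 0
python3 -m crank '{"translation":[[0,0,-0.04],[0,0,-0.08],[0,0,-0.1],[0,0,-0.1],[0,0,-0.1],[0,0,-0.03],[0,0,0]],"twist":[[0,0,0],[0,0,0],[0,0,0],[0,0,0],[0,0,0],[0,0,0],[0,0,0]]}'
python3 - <<'E'
from h import *
st();shot("wrist","w16")
go([.6590,-.1632,.250],89)
E
```

```text
clock: 25.95
eef_pos: [0.5624, 0.3746, 0.02]
eef_rot: [[-0.029, 1.0, 0.002], [1.0, 0.029, 0.002], [0.002, 0.003, -1.0]]
contact_force: [-1.1, 0.2, 6.3]
width: 0.046
clock: 26.65
eef_pos: [0.5625, 0.3745, 0.2469]
eef_rot: [[-0.029, 1.0, 0.005], [1.0, 0.029, 0.005], [0.004, 0.005, -1.0]]
contact_force: [-0.4, 0.2, -1.8]
width: 0.0464
t 26.65 pos [562.5 374.5 246.9] yaw 91.65 zax [ 0.005  0.005 -1.   ] F [-0.4  0.2 -1.8] w 46.4 j [  47.   29.   30.    0.  -91. -135.]
delta mm [-539.9   81.9   -7. ] shares [-1.0799  0.1639 -0.014 ]
turn deg [ 0.04 -0.11  2.65] shares [ 0.0004 -0.0012  0.0295]
```

View pics/w16.png

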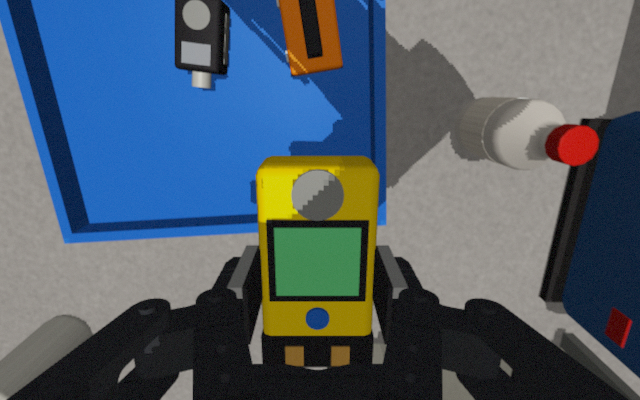

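```bash
python3 -m crank '{"translation":[[-0.09,0.0137,0],[-0.09,0.0137,0],[-0.09,0.0137,0],[-0.09,0.0137,0],[-0.09,0.0137,0],[-0.09,0.0137,0],[-0.09,0.0137,0],[-0.09,0.0137,0],[-0.09,0.0137,0],[-0.09,0.0137,0],[-0.09,0.0137,0],[-0.09,0.0137,0],[0,0,0],[0,0,0]],"twist":[[0,0,0],[0,0,0],[0,0,0],[0,0,0],[0,0,0],[0,0,0],[0,0,0],[0,0,0],[0,0,0],[0,0,0],[0,0,0],[0,0,0],[0,0,0.0295],[0,0,0]]}'
python3 - <<'E'
from h import *
st();go([.6592,-.1632,.0830],89);shot("wrist","w17")
E
```

```text
clock: 28.1
eef_pos: [0.6584, -0.1647, 0.2399]
eef_rot: [[0.02, 1.0, -0.005], [1.0, -0.02, 0.001], [0.001, -0.005, -1.0]]
contact_force: [-0.2, 0.5, -1.5]
width: 0.0463
t 28.1 pos [ 658.4 -164.7  239.9] yaw 88.83 zax [-0.005  0.001 -1.   ] F [-0.2  0.5 -1.5] w 46.3 j [ -1.  30.  31.  -0. -91. -90.]
delta mm [  1.4   1.6 156.9] shares [0.0028 0.0032 0.3138]
turn deg [-0.3  -0.06 -0.17] shares [-0.0033 -0.0007 -0.0019]
```

View pics/w17.png

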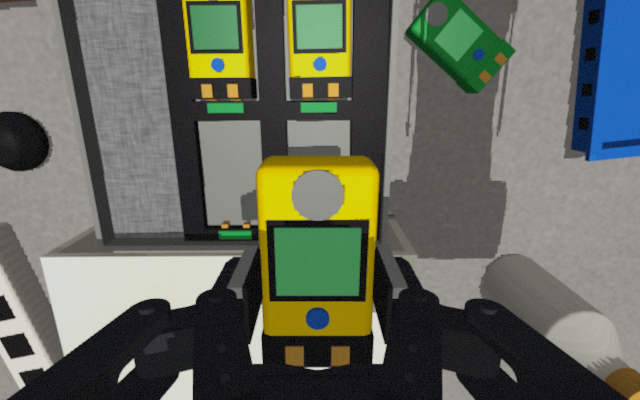

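```bash
python3 -m crank '{"translation":[[0.0026,0.0016,0.08],[0,0,0.09],[0,0,0.06],[0,0,0.04],[0,0,0.024],[0,0,0.01],[0,0,0],[0,0,0]],"twist":[[0,0,-0.002],[0,0,0],[0,0,0],[0,0,0],[0,0,0],[0,0,0],[0,0,0],[0,0,0]]}'
python3 - <<'E'
from h import *
st();shot("wrist","w18")
E
```

```text
clock: 28.95
eef_pos: [0.6609, -0.1623, 0.0927]
eef_rot: [[0.014, 1.0, 0.002], [1.0, -0.014, -0.0], [-0.0, 0.002, -1.0]]
contact_force: [-0.4, 0.7, -0.1]
width: 0.046
t 28.95 pos [ 660.9 -162.3   92.7] yaw 89.21 zax [ 0.002 -0.    -1.   ] F [-0.4  0.7 -0.1] w 46.0 j [ -1.  33.  14.   0. -71. -90.]
```

View pics/w18.png

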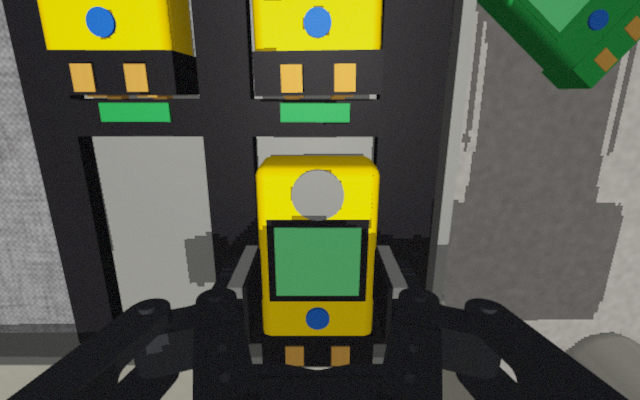

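```bash
python3 -m crank '{"translation":[[-0.001,-0.003,0.008],[0,0,0.008],[0,0,0.006],[0,0,0.002],[0,0,0]],"twist":[[0,0,0],[0,0,0],[0,0,0],[0,0,0],[0,0,0]]}'
python3 -m crank '{"translation":[[0,0,0],[0,0,0],[0,0,0],[0,0,0],[0,0,-0.02],[0,0,-0.05],[0,0,-0.09],[0,0,-0.09],[0,0,-0.05],[0,-0.06,0],[0,-0.06,0],[0,0,0]],"twist":[[0,0,0],[0,0,0],[0,0,0],[0,0,0],[0,0,0],[0,0,0],[0,0,0],[0,0,0],[0,0,0],[0,0,0],[0,0,0],[0,0,0]]}' 0.68
python3 - <<'E'
from h import *
st();shot("wrist","w19");go([.435,.363,.235],99.5)
E
```

```text
clock: 29.5
eef_pos: [0.6596, -0.1629, 0.081]
eef_rot: [[0.014, 1.0, 0.003], [1.0, -0.014, -0.001], [-0.0, 0.003, -1.0]]
contact_force: [-0.1, 0.2, 5.2]
width: 0.0466
clock: 30.7
eef_pos: [0.596, -0.1622, 0.2313]
eef_rot: [[0.015, 1.0, 0.001], [1.0, -0.015, -0.0], [-0.0, 0.001, -1.0]]
contact_force: [0.5, 0.6, 1.0]
width: 0.0583
t 30.7 pos [ 596.  -162.2  231.3] yaw 89.15 zax [ 0.001 -0.    -1.   ] F [0.5 0.6 1. ] w 58.3 j [ -1.  22.  17.   0. -85. -90.]
delta mm [ 522.8 -170.2   -4.3] shares [ 1.0456 -0.3403 -0.0086]
turn deg [  0.1    0.03 -10.34] shares [ 0.0011  0.0003 -0.1149]
```

View pics/w19.png

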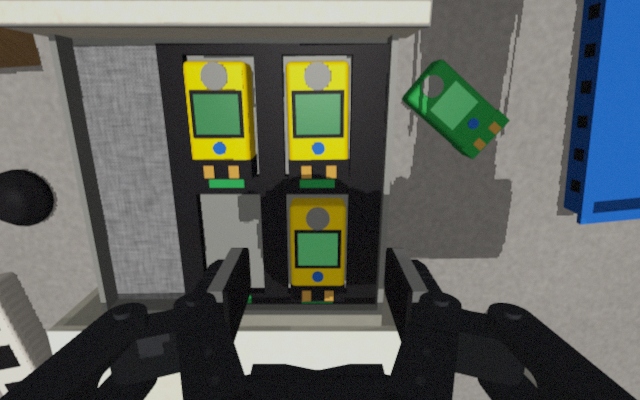

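All three monitors are seated. Now to view the case and pump.

```bash
python3 -m crank '{"translation":[[0.095,-0.036,0],[0.095,-0.036,0],[0.095,-0.036,0],[0.095,-0.036,0],[0.095,-0.036,0],[0.095,-0.036,0],[0.095,-0.036,0],[0.095,-0.036,0],[0.095,-0.036,0],[0.095,-0.036,0],[0.09,-0.03,0],[0,0,0],[0,0,0],[0,0,0]],"twist":[[0,0,0],[0,0,0],[0,0,0],[0,0,0],[0,0,0],[0,0,0],[0,0,0],[0,0,0],[0,0,0],[0,0,0],[0,0,0],[0,0,-0.058],[0,0,-0.058],[0,0,0]]}' 0.45
python3 - <<'E'
from h import *
st();shot("wrist","w20")
E
```

```text
clock: 32.15
eef_pos: [0.4141, 0.3544, 0.2295]
eef_rot: [[-0.169, 0.986, 0.0], [0.986, 0.169, 0.0], [0.0, 0.0, -1.0]]
contact_force: [-0.2, 0.5, -0.3]
width: 0.0384
t 32.15 pos [414.1 354.4 229.5] yaw 99.72 zax [ 0.  0. -1.] F [-0.2  0.5 -0.3] w 38.4 j [  57.   14.    5.    0.  -81. -137.]
```

View pics/w20.png

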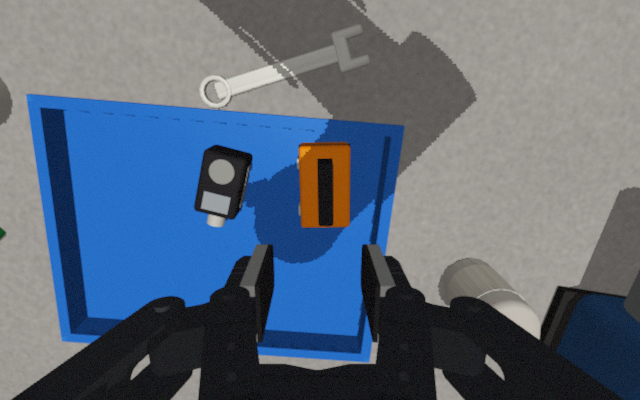

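Run:
```python
from h import *
def W(n,pts,z,t="w20"):
    q=np.array([p2w(t,*p,z)[:2] for p in pts]); d=(q[2]+q[3]-q[0]-q[1])/2
    print(n,np.round(q.mean(0)*1000,1),"yaw",np.degrees(np.arctan2(d[1],d[0])).round(1),"L",np.linalg.norm(d)*1000,"W",np.linalg.norm(q[0]+q[3]-q[1]-q[2])*500)
W("case",[(299,144),(350,144),(350,227),(299,227)],.035)
W("bar",[(318,159),(333,159),(333,225),(318,225)],.061)
W("pump",[(205,146),(252,154),(241,218),(196,209)],.043)
go([.4335,.3630,.040],99.8)
```

```text
case [429.3 365.4] yaw 10.1 L 84.3365085568116 W 50.15013806343782
bar [428.  365.6] yaw 10.1 L 62.53373605134142 W 13.679456676383035
pump [439.4 268.9] yaw -3.1 L 64.16315210304029 W 44.131682010673515
delta mm [  5.7  20.5 189.5] shares [0.0114 0.041  0.3791]
turn deg [ 0.02 -0.01 -0.27] shares [ 0.0002 -0.0001 -0.003 ]
```

```bash
python3 -m crank '{"translation":[[0.013,0.034,0.05],[0,0,0.09],[0,0,0.09],[0,0,0.08],[0,0,0.04],[0,0,0],[0,0,0]],"twist":[[0,0,-0.003],[0,0,0],[0,0,0],[0,0,0],[0,0,0],[0,0,0],[0,0,0]]}'
python3 - <<'E'
from h import *
st();shot("wrist","w21")
E
```

```text
clock: 32.9
eef_pos: [0.4304, 0.3629, 0.0552]
eef_rot: [[-0.17, 0.985, 0.001], [0.985, 0.17, 0.0], [0.0, 0.001, -1.0]]
contact_force: [-0.6, 0.5, 0.1]
width: 0.0384
t 32.9 pos [430.4 362.9  55.2] yaw 99.81 zax [ 0.001  0.    -1.   ] F [-0.6  0.5  0.1] w 38.4 j [  56.   23.   -9.    0.  -58. -136.]
```

View pics/w21.png

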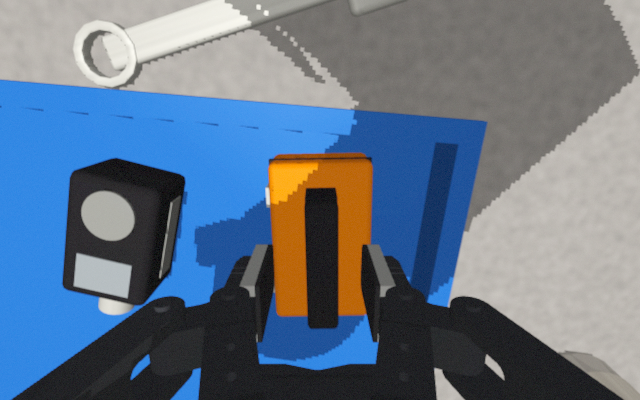

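Run:
```python
from h import *
for p in [(306,190),(338,190),(308,327),(337,327)]: print(np.round(p2tool(*p,-.006)*1000,1))
```

```text
[ -3.5 -35.1  -6. ]
[  9.3 -35.1  -6. ]
[-3.1 28.9 -6. ]
[ 9.9 28.9 -6. ]
```

```bash
python3 -m crank '{"translation":[[0.0045,-0.0056,0.016],[0,0,0.016],[0,0,0]],"twist":[[0,0,0],[0,0,0],[0,0,0]]}'
python3 -m crank '{"translation":[[0,0,0],[0,0,0],[0,0,0],[0,0,0],[0,0,0],[0,0,0],[0,0,0]],"twist":[[0,0,0],[0,0,0],[0,0,0],[0,0,0],[0,0,0],[0,0,0],[0,0,0]]}' 0
python3 -m crank '{"translation":[[0,0,-0.04],[0,0,-0.08],[0,0,-0.1],[0,0,-0.1],[0,0,-0.1],[0,0,-0.03],[0,0,0]],"twist":[[0,0,0],[0,0,0],[0,0,0],[0,0,0],[0,0,0],[0,0,0],[0,0,0]]}'
python3 - <<'E'
from h import *
st();shot("wrist","w22")
go([.6330,-.3239,.270],89)
E
```

```text
clock: 33.25
eef_pos: [0.4257, 0.3638, 0.0374]
eef_rot: [[-0.171, 0.985, -0.001], [0.985, 0.171, -0.001], [-0.001, -0.001, -1.0]]
contact_force: [0.8, 0.1, -0.7]
width: 0.0386
clock: 33.95
eef_pos: [0.4266, 0.3643, 0.0386]
eef_rot: [[-0.172, 0.985, 0.0], [0.985, 0.172, 0.0], [0.0, 0.001, -1.0]]
contact_force: [0.8, -0.9, 3.5]
width: 0.0132
clock: 34.65
eef_pos: [0.427, 0.3652, 0.2658]
eef_rot: [[-0.172, 0.985, 0.003], [0.985, 0.172, 0.004], [0.004, 0.004, -1.0]]
contact_force: [0.6, 0.1, -2.7]
width: 0.0128
t 34.65 pos [427.  365.2 265.8] yaw 99.89 zax [ 0.003  0.004 -1.   ] F [ 0.6  0.1 -2.7] w 12.8 j [  56.   15.   12.    0.  -86. -137.]
delta mm [-713.8   85.6   -7.9] shares [-1.4275  0.1713 -0.0158]
turn deg [-0.02 -0.07 10.88] shares [-0.0003 -0.0008  0.1209]
```

View pics/w22.png

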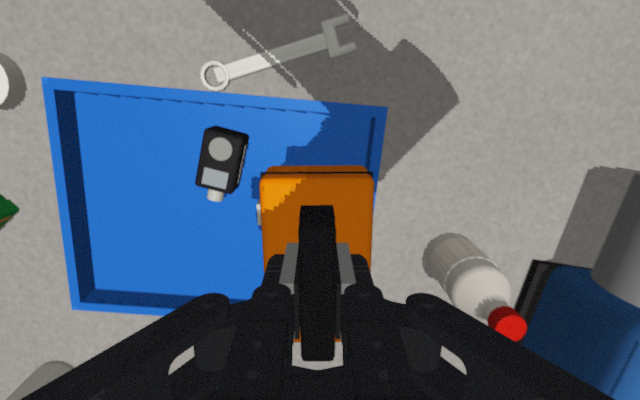

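```bash
python3 -m crank '{"translation":[[-0.0952,0.0114,0],[-0.0952,0.0114,0],[-0.0952,0.0114,0],[-0.0952,0.0114,0],[-0.0952,0.0114,0],[-0.0952,0.0114,0],[-0.0952,0.0114,0],[-0.0952,0.0114,0],[-0.0952,0.0114,0],[-0.0952,0.0114,0],[-0.0952,0.0114,0],[-0.0952,0.0114,0],[-0.0952,0.0114,0],[-0.0952,0.0114,0],[-0.0952,0.0114,0],[0,0,0],[0,0,0],[0,0,0]],"twist":[[0,0,0],[0,0,0],[0,0,0],[0,0,0],[0,0,0],[0,0,0],[0,0,0],[0,0,0],[0,0,0],[0,0,0],[0,0,0],[0,0,0],[0,0,0],[0,0,0],[0,0,0],[0,0,0.06],[0,0,0.06],[0,0,0]]}'
python3 - <<'E'
from h import *
st();shot("wrist","w23")
go([.6340,-.3239,.104],89)
for p in [(304,206),(335,206),(304,358),(336,358)]: print(np.round(p2tool(*p,-.022)*1000,1))
E
```

```text
clock: 36.5
eef_pos: [0.6327, -0.3245, 0.2593]
eef_rot: [[0.017, 1.0, -0.006], [1.0, -0.017, 0.002], [0.002, -0.006, -1.0]]
contact_force: [0.8, -0.3, -1.6]
width: 0.0127
t 36.5 pos [ 632.7 -324.5  259.3] yaw 89.0 zax [-0.006  0.002 -1.   ] F [ 0.8 -0.3 -1.6] w 12.7 j [-15.  35.  42.  -0. -97. -76.]
delta mm [  0.    1.9 156.2] shares [0.     0.0039 0.3124]
turn deg [-0.26 -0.11  0.19] shares [-0.0029 -0.0012  0.0022]
[ -3.7 -33.6 -22. ]
[  7.4 -33.6 -22. ]
[ -4.4  31.8 -22. ]
[  8.7  31.8 -22. ]
```

View pics/w23.png

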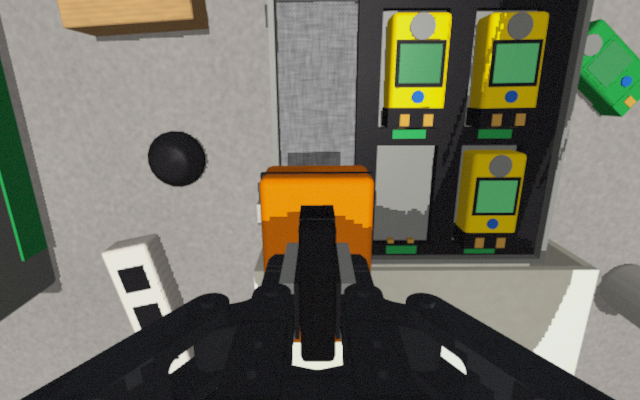

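```bash
python3 -m crank '{"translation":[[0,0.002,0.08],[0,0,0.09],[0,0,0.06],[0,0,0.04],[0,0,0.02],[0,0,0.006],[0,0,0],[0,0,0]],"twist":[[0,0,0],[0,0,0],[0,0,0],[0,0,0],[0,0,0],[0,0,0],[0,0,0],[0,0,0]]}'
python3 - <<'E'
from h import *
st();shot("wrist","w24")
E
```

```text
clock: 37.35
eef_pos: [0.635, -0.3247, 0.1169]
eef_rot: [[0.015, 1.0, 0.002], [1.0, -0.015, -0.001], [-0.001, 0.002, -1.0]]
contact_force: [-0.9, -0.5, -1.2]
width: 0.0128
t 37.35 pos [ 635.  -324.7  116.9] yaw 89.12 zax [ 0.002 -0.001 -1.   ] F [-0.9 -0.5 -1.2] w 12.8 j [-15.  36.  23.   0. -77. -76.]
```

View pics/w24.png

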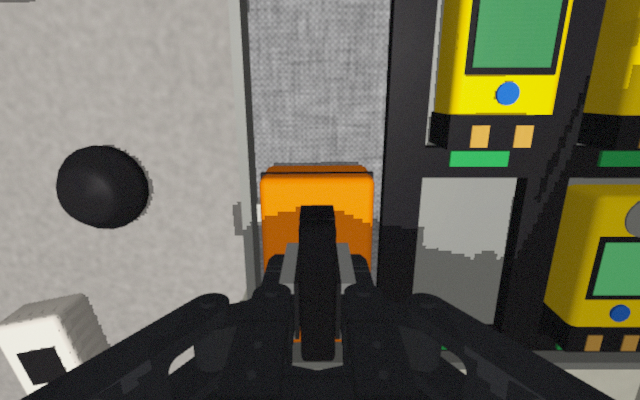

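```bash
python3 -m crank '{"translation":[[0,0,0.012],[0,0,0.01],[0,0,0.006],[0,0,0.003],[0,0,0]],"twist":[[0,0,0],[0,0,0],[0,0,0],[0,0,0],[0,0,0]]}'
```

```text
clock: 37.9
eef_pos: [0.6342, -0.3245, 0.0998]
eef_rot: [[0.016, 1.0, 0.0], [1.0, -0.016, -0.0], [-0.0, 0.0, -1.0]]
contact_force: [0.1, 1.0, -2.1]
width: 0.0123
```

```bash
python3 -m crank '{"translation":[[0,0,0],[0,0,0],[0,0,0],[0,0,0],[0,0,-0.02],[0,0,-0.05],[0,0,-0.09],[0,0,-0.09],[0,-0.08,-0.05],[0,-0.08,0],[0,0,0]],"twist":[[0,0,0],[0,0,0],[0,0,0],[0,0,0],[0,0,0],[0,0,0],[0,0,0],[0,0,0],[0,0,0],[0,0,0],[0,0,0]]}' 0.4
python3 - <<'E'
from h import *
st();shot("wrist","w25");go([.436,.266,.235],85)
E
```

```text
clock: 39.0
eef_pos: [0.55, -0.3234, 0.2525]
eef_rot: [[0.017, 1.0, 0.001], [1.0, -0.017, -0.001], [-0.001, 0.001, -1.0]]
contact_force: [0.1, 0.4, 0.9]
width: 0.034
t 39.0 pos [ 550.  -323.4  252.5] yaw 89.0 zax [ 0.001 -0.001 -1.   ] F [0.1 0.4 0.9] w 34.0 j [-16.  25.  24.   0. -89. -75.]
delta mm [ 587.3 -126.1   16.4] shares [ 1.1747 -0.2523  0.0328]
turn deg [0.1  0.04 4.03] shares [0.0011 0.0004 0.0448]
```

View pics/w25.png

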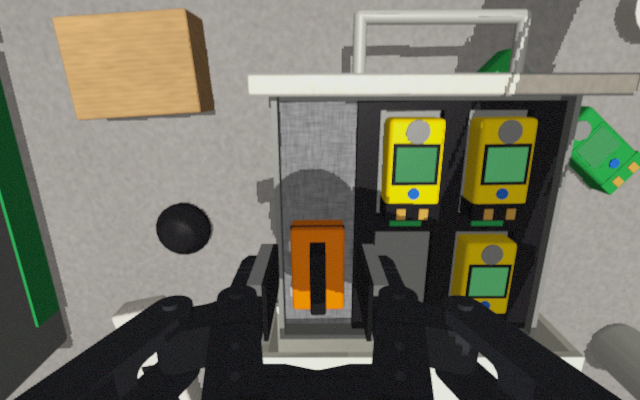

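The case is lying in the bay. Now the pump.

```bash
python3 -m crank '{"translation":[[0.09,-0.022,0],[0.09,-0.022,0],[0.09,-0.022,0],[0.09,-0.022,0],[0.09,-0.022,0],[0.09,-0.022,0],[0.09,-0.022,0],[0.09,-0.022,0],[0.09,-0.022,0],[0.09,-0.022,0],[0.09,-0.022,0],[0.09,-0.022,0],[0.09,-0.022,0],[0,0,0],[0,0,0],[0,0,0]],"twist":[[0,0,0],[0,0,0],[0,0,0],[0,0,0],[0,0,0],[0,0,0],[0,0,0],[0,0,0],[0,0,0],[0,0,0],[0,0,0],[0,0,0],[0,0,0],[0,0,0.045],[0,0,0],[0,0,0]]}' 0.8
python3 - <<'E'
from h import *
st();shot("wrist","w26")
E
```

```text
clock: 40.65
eef_pos: [0.4209, 0.2642, 0.2501]
eef_rot: [[0.085, 0.996, 0.0], [0.996, -0.085, 0.0], [0.0, 0.0, -1.0]]
contact_force: [0.1, -0.6, 0.2]
width: 0.0683
t 40.65 pos [420.9 264.2 250.1] yaw 85.14 zax [ 0.  0. -1.] F [ 0.1 -0.6  0.2] w 68.3 j [  50.    8.    1.    0.  -83. -145.]
```

View pics/w26.png

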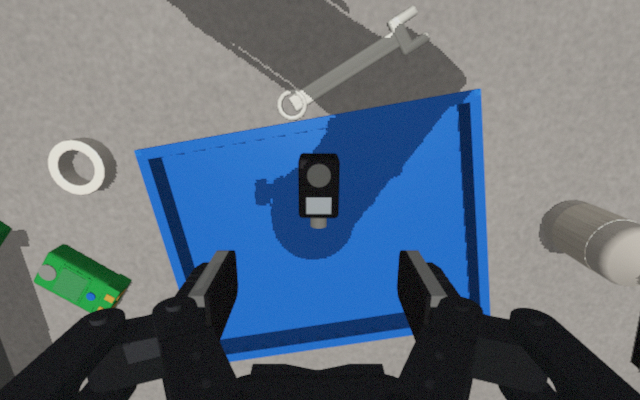

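Run:
```python
from h import *
q=np.array([p2w("w26",*p,.043)[:2] for p in [(299,155),(339,154),(338,217),(300,216)]]); d=(q[2]+q[3]-q[0]-q[1])/2
print(q.mean(0)*1000,np.degrees(np.arctan2(d[1],d[0])),np.linalg.norm(d),np.linalg.norm(q[0]+q[3]-q[1]-q[2])/2)
c=q.mean(0); go([c[0],c[1],.060],85.1)
```

```text
[440.45745399 265.50558725] -4.753708877613181 0.0653046710081742 0.039730491847706384
delta mm [  3.3  19.2 190.1] shares [0.0066 0.0383 0.3803]
turn deg [ 0.02 -0.02 -0.02] shares [ 0.0003 -0.0002 -0.0002]
```

```bash
python3 -m crank '{"translation":[[0.006,0.034,0.05],[0,0,0.09],[0,0,0.09],[0,0,0.08],[0,0,0.06],[0,0,0],[0,0,0]],"twist":[[0,0,0],[0,0,0],[0,0,0],[0,0,0],[0,0,0],[0,0,0],[0,0,0]]}' 0.75
python3 - <<'E'
from h import *
st();shot("wrist","w27")
E
```

```text
clock: 41.4
eef_pos: [0.4387, 0.2652, 0.0658]
eef_rot: [[0.087, 0.996, 0.001], [0.996, -0.087, -0.0], [-0.0, 0.001, -1.0]]
contact_force: [0.5, 0.4, 1.2]
width: 0.0642
t 41.4 pos [438.7 265.2  65.8] yaw 85.03 zax [ 0.001 -0.    -1.   ] F [0.5 0.4 1.2] w 64.2 j [  49.   17.  -16.    0.  -57. -144.]
```

View pics/w27.png

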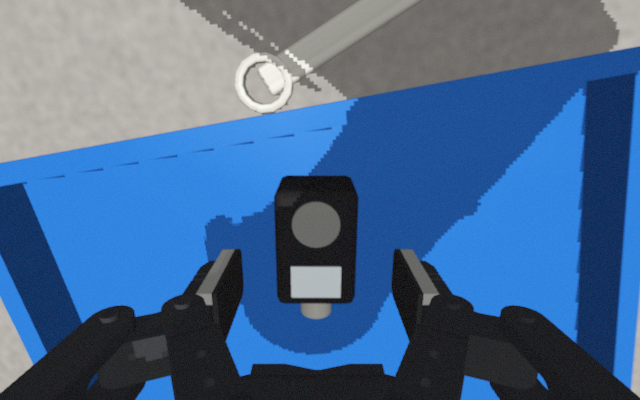

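Run:
```python
from h import *
for p in [(277,190),(358,190),(277,302),(357,302)]: print(np.round(p2tool(*p,.023)*1000,1))
```

```text
[-18.4 -27.1  23. ]
[ 20.8 -27.1  23. ]
[-20.4  34.9  23. ]
[22.3 34.9 23. ]
```

```bash
python3 -m crank '{"translation":[[0,0.004,0.04],[0,0,0.03],[0,0,0.01],[0,0,0],[0,0,0]],"twist":[[0,0,0],[0,0,0],[0,0,0],[0,0,0],[0,0,0]]}'
python3 -m crank '{"translation":[[0,0,0],[0,0,0],[0,0,0],[0,0,0],[0,0,0],[0,0,0],[0,0,0]],"twist":[[0,0,0],[0,0,0],[0,0,0],[0,0,0],[0,0,0],[0,0,0],[0,0,0]]}' 0
python3 -m crank '{"translation":[[0,0,-0.04],[0,0,-0.08],[0,0,-0.1],[0,0,-0.1],[0,0,-0.1],[0,0,-0.03],[0,0,0]],"twist":[[0,0,0],[0,0,0],[0,0,0],[0,0,0],[0,0,0],[0,0,0],[0,0,0]]}'
python3 - <<'E'
from h import *
st();shot("wrist","w28")
go([.5340,-.3222,.250],89)
E
```

```text
clock: 41.95
eef_pos: [0.4407, 0.2661, 0.0263]
eef_rot: [[0.086, 0.996, 0.002], [0.996, -0.086, 0.002], [0.002, 0.002, -1.0]]
contact_force: [-0.4, -0.6, 0.7]
width: 0.064
clock: 42.65
eef_pos: [0.4404, 0.2658, 0.0261]
eef_rot: [[0.086, 0.996, 0.002], [0.996, -0.086, 0.001], [0.001, 0.002, -1.0]]
contact_force: [-1.2, -1.4, 6.0]
width: 0.0405
clock: 43.35
eef_pos: [0.4406, 0.2662, 0.2528]
eef_rot: [[0.086, 0.996, 0.004], [0.996, -0.086, 0.004], [0.005, 0.004, -1.0]]
contact_force: [0.7, 0.6, -3.5]
width: 0.0404
t 43.35 pos [440.6 266.2 252.8] yaw 85.04 zax [ 0.004  0.004 -1.   ] F [ 0.7  0.6 -3.5] w 40.4 j [  49.   10.    3.    0.  -83. -144.]
delta mm [-577.5  145.    -0.9] shares [-1.1549  0.29   -0.0018]
turn deg [ 0.01 -0.1  -3.97] shares [ 0.0001 -0.0011 -0.0441]
```

View pics/w28.png

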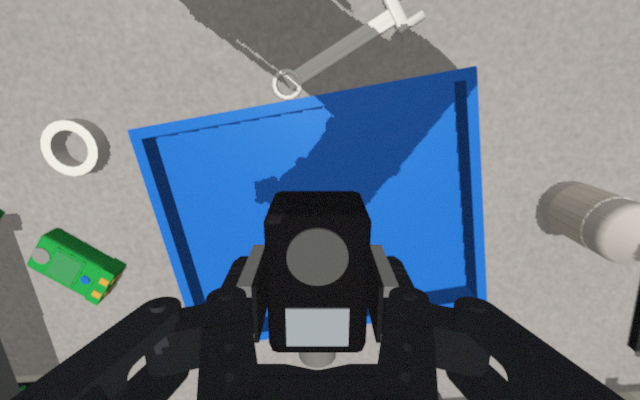

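```bash
python3 -m crank '{"translation":[[-0.0888,0.0223,0],[-0.0888,0.0223,0],[-0.0888,0.0223,0],[-0.0888,0.0223,0],[-0.0888,0.0223,0],[-0.0888,0.0223,0],[-0.0888,0.0223,0],[-0.0888,0.0223,0],[-0.0888,0.0223,0],[-0.0888,0.0223,0],[-0.0888,0.0223,0],[-0.0888,0.0223,0],[-0.0888,0.0223,0],[0,0,0],[0,0,0]],"twist":[[0,0,0],[0,0,0],[0,0,0],[0,0,0],[0,0,0],[0,0,0],[0,0,0],[0,0,0],[0,0,0],[0,0,0],[0,0,0],[0,0,0],[0,0,0],[0,0,-0.044],[0,0,0]]}'
python3 - <<'E'
from h import *
st();go([.5340,-.3222,.090],89)
E
python3 -m crank '{"translation":[[0,0,0.08],[0,0,0.08],[0,0,0.06],[0,0,0.03],[0,0,0],[0,0,0]],"twist":[[0,0,0],[0,0,0],[0,0,0],[0,0,0],[0,0,0],[0,0,0]]}'
python3 - <<'E'
from h import *
st();go([.5340,-.3222,.088],89);shot("wrist","w29")
E
```

```text
clock: 44.9
eef_pos: [0.5331, -0.3228, 0.2459]
eef_rot: [[0.019, 1.0, -0.006], [1.0, -0.019, 0.003], [0.003, -0.006, -1.0]]
contact_force: [0.3, -0.0, -2.4]
width: 0.0406
t 44.9 pos [ 533.1 -322.8  245.9] yaw 88.91 zax [-0.006  0.003 -1.   ] F [ 0.3 -0.  -2.4] w 40.6 j [-17.  23.  21.  -0. -88. -74.]
delta mm [  0.2   1.8 155.9] shares [0.0004 0.0035 0.3119]
turn deg [-0.33 -0.16 -0.09] shares [-0.0037 -0.0018 -0.001 ]
clock: 45.5
eef_pos: [0.5342, -0.3216, 0.1249]
eef_rot: [[0.017, 1.0, -0.001], [1.0, -0.017, -0.0], [-0.0, -0.001, -1.0]]
contact_force: [0.4, 0.2, -1.5]
width: 0.0406
t 45.5 pos [ 534.2 -321.6  124.9] yaw 89.01 zax [-0.001 -0.    -1.   ] F [ 0.4  0.2 -1.5] w 40.6 j [-17.  26.   7.   0. -71. -74.]
delta mm [-0.6 -0.1 36.9] shares [-0.0013 -0.0002  0.0738]
turn deg [-0.04  0.01  0.01] shares [-0.0005  0.0001  0.0001]
```

View pics/w29.png

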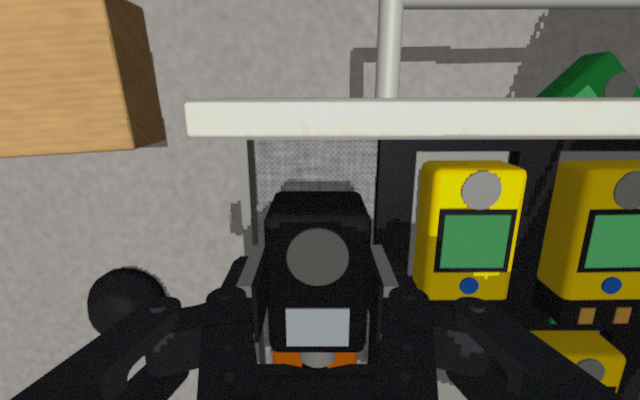

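```bash
python3 -m crank '{"translation":[[0,0,0.04],[0,0,0.02],[0,0,0.01],[0,0,0.005],[0,0,0]],"twist":[[0,0,0],[0,0,0],[0,0,0],[0,0,0],[0,0,0]]}'
python3 - <<'E'
from h import *
st();shot("wrist","w30")
E
```

```text
clock: 46.05
eef_pos: [0.5344, -0.3224, 0.0877]
eef_rot: [[0.018, 1.0, 0.0], [1.0, -0.018, -0.0], [-0.0, 0.0, -1.0]]
contact_force: [-0.5, -0.6, -2.0]
width: 0.0409
t 46.05 pos [ 534.4 -322.4   87.7] yaw 89.0 zax [ 0. -0. -1.] F [-0.5 -0.6 -2. ] w 40.9 j [-17.  27.   3.   0. -66. -74.]
```

View pics/w30.png

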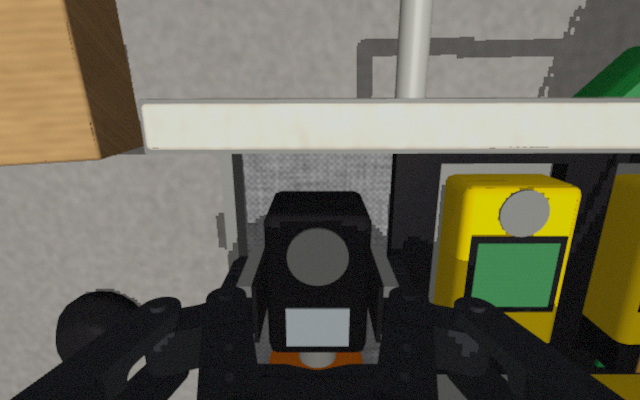

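Lower about 0.7 mm, release narrowly, and raise.

```bash
python3 -m crank '{"translation":[[0,0,0.001],[0,0,0]],"twist":[[0,0,0],[0,0,0]]}'
python3 -m crank '{"translation":[[0,0,0],[0,0,0],[0,0,0],[0,0,0],[0,0,-0.02],[0,0,-0.05],[0,0,-0.09],[0,0,-0.09],[0,0,-0.06],[0.07,0.06,0],[0,0,0],[0,0,0]],"twist":[[0,0,0],[0,0,0],[0,0,0],[0,0,0],[0,0,0],[0,0,0],[0,0,0],[0,0,0],[0,0,0],[0,0,0],[0,0,0],[0,0,0]]}' 0.62
python3 - <<'E'
from h import *
st();shot("wrist","w31")
E
```

```text
clock: 46.3
eef_pos: [0.5344, -0.3223, 0.0872]
eef_rot: [[0.018, 1.0, 0.001], [1.0, -0.018, -0.0], [-0.0, 0.001, -1.0]]
contact_force: [1.3, -0.1, -2.2]
width: 0.0407
clock: 47.5
eef_pos: [0.5652, -0.287, 0.2421]
eef_rot: [[0.016, 1.0, 0.0], [1.0, -0.016, -0.0], [-0.0, 0.0, -1.0]]
contact_force: [-0.1, -0.1, 0.5]
width: 0.0529
t 47.5 pos [ 565.2 -287.   242.1] yaw 89.09 zax [ 0. -0. -1.] F [-0.1 -0.1  0.5] w 52.9 j [-13.  24.  22.  -0. -87. -78.]
```

View pics/w31.png

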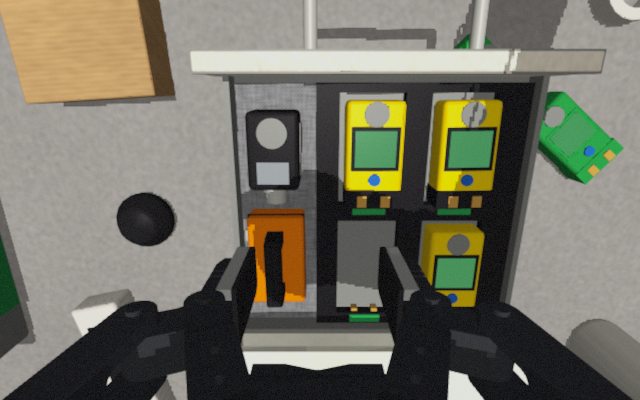

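Run:
```python
from h import *
a=np.radians(-1.0);ex=np.array([np.cos(a),np.sin(a)]);ey=np.array([-np.sin(a),np.cos(a)]);df=np.array([.4797,-.2302])
def W(n,pts,z,t="w31"):
    q=np.array([p2w(t,*p,z)[:2]-df for p in pts]); q=np.column_stack([q@ex,q@ey])*1000
    print(n,np.round(q.mean(0),1),"L",np.round((q[2]+q[3]-q[0]-q[1])/2,1),"W",np.round((q[0]+q[3]-q[1]-q[2])/2,1))
W("case",[(248,211),(305,211),(305,302),(249,301)],.096)
W("pumpblk",[(248,113),(299,112),(300,190),(249,190)],.104)
W("m2",[(347,102),(406,101),(402,208),(346,208)],.094)
W("m3",[(437,101),(500,101),(494,208),(432,208)],.094)
W("m1",[(426,227),(482,227),(476,320),(422,320)],.094)
```

```text
case [156.1 -90.4] L [88.9 -2.3] W [ -0.5 -50.5]
pumpblk [ 59.8 -88.7] L [61.9 -1.2] W [  0.4 -40.6]
m2 [65.1 -6.4] L [88.7  2.2] W [  0.5 -47.5]
m3 [64.8 68.4] L [89.1  6.3] W [  0.1 -51.7]
m1 [174.4  68.7] L [94.9  5.8] W [  0.1 -50.3]
```

Everything is where it should be. Now back to the handle.

```bash
python3 -m crank '{"translation":[[0.028,-0.07,0],[0.028,-0.07,0],[0.028,-0.07,0],[0.028,-0.07,0],[0,0,0],[0,0,0],[0,0,0],[0,0,0],[0,0,0],[0,0,0],[0,0,0],[0,0,0],[0,0,0],[0,0,0],[0,0,0],[0,0,0]],"twist":[[0,0,0],[0,0,0],[0,0,0],[0,0,0],[0,0,-0.0909],[0,0,-0.0909],[0,0,-0.0909],[0,0,-0.0909],[0,0,-0.0909],[0,0,-0.0909],[0,0,-0.0909],[0,0,-0.0909],[0,0,-0.0909],[0,0,-0.0909],[0,0,-0.0909],[0,0,0]]}' 0.5
python3 - <<'E'
from h import *
st();shot("wrist","w32");shot("top","t32",(330,100,470,240),5);go([.4245,-.2290,.093],179)
E
```

```text
clock: 49.15
eef_pos: [0.4252, -0.2299, 0.2419]
eef_rot: [[-1.0, 0.017, -0.0], [0.017, 1.0, -0.0], [0.0, -0.0, -1.0]]
contact_force: [-0.1, -0.1, -0.0]
width: 0.0429
t 49.15 pos [ 425.2 -229.9  241.9] yaw 179.01 zax [-0. -0. -1.] F [-0.1 -0.1 -0. ] w 42.9 j [-10.   7.  -2.   0. -81.   9.]
delta mm [  0.9   0.7 148.9] shares [0.0018 0.0014 0.2978]
turn deg [-0.01 -0.   -0.27] shares [-0.0001 -0.     -0.0031]
```

View pics/w32.png

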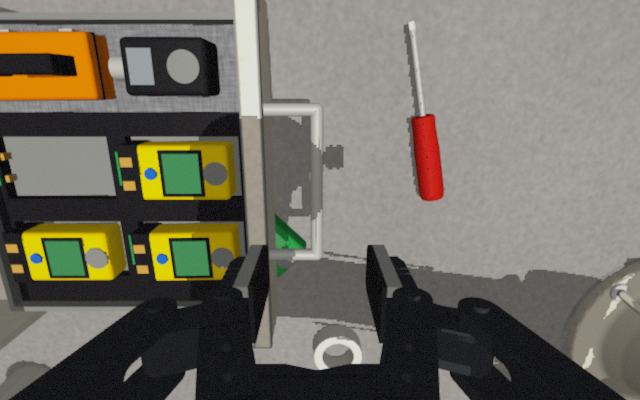

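View pics/t32.png

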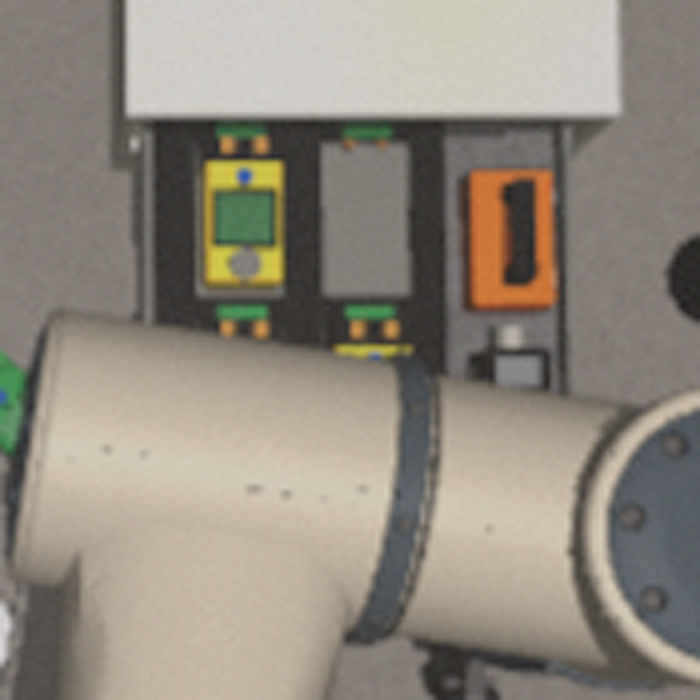

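```bash
python3 -m crank '{"translation":[[0,0,0.08],[0,0,0.09],[0,0,0.07],[0,0,0.04],[0,0,0.018],[0,0,0],[0,0,0]],"twist":[[0,0,0],[0,0,0],[0,0,0],[0,0,0],[0,0,0],[0,0,0],[0,0,0]]}'
python3 -m crank '{"translation":[[0,0,0],[0,0,0],[0,0,0],[0,0,0],[0,0,0],[0,0,0],[0,0,0]],"twist":[[0,0,0],[0,0,0],[0,0,0],[0,0,0],[0,0,0],[0,0,0],[0,0,0]]}' 0
```

```text
clock: 49.95
eef_pos: [0.4267, -0.2297, 0.094]
eef_rot: [[-1.0, 0.018, 0.002], [0.018, 1.0, -0.001], [-0.002, -0.001, -1.0]]
contact_force: [-0.1, -0.5, 0.7]
width: 0.0426
clock: 50.65
eef_pos: [0.4264, -0.2295, 0.0939]
eef_rot: [[-1.0, 0.017, 0.002], [0.017, 1.0, -0.001], [-0.002, -0.001, -1.0]]
contact_force: [-1.3, 1.4, 6.1]
width: 0.0076
```

```bash
python3 -m crank '{"translation":[[-0.005,0,0],[-0.01,0,0],[-0.02,0,0],[-0.03,0,0],[-0.03,0,0],[-0.03,0,0],[-0.03,0,0],[-0.03,0,0],[-0.03,0,0],[-0.03,0,0],[-0.03,0,0],[-0.03,0,0],[-0.03,0,0],[-0.03,0,0],[-0.02,0,0],[-0.015,0,0],[-0.01,0,0],[-0.005,0,0],[0,0,0],[0,0,0]],"twist":[[0,0,0],[0,0,0],[0,0,0],[0,0,0],[0,0,0],[0,0,0],[0,0,0],[0,0,0],[0,0,0],[0,0,0],[0,0,0],[0,0,0],[0,0,0],[0,0,0],[0,0,0],[0,0,0],[0,0,0],[0,0,0],[0,0,0],[0,0,0]]}'
```

```text
clock: 52.65
eef_pos: [0.6346, -0.2327, 0.094]
eef_rot: [[-1.0, 0.017, 0.003], [0.017, 1.0, -0.0], [-0.003, -0.0, -1.0]]
contact_force: [1.0, 2.8, 5.3]
width: 0.0078
```

```bash
python3 -m crank '{"translation":[[-0.008,0,0],[-0.008,0,0],[-0.008,0,0],[-0.004,0,0],[0,0,0],[0,0,0]],"twist":[[0,0,0],[0,0,0],[0,0,0],[0,0,0],[0,0,0],[0,0,0]]}'
```

```text
clock: 53.25
eef_pos: [0.6481, -0.2329, 0.0939]
eef_rot: [[-1.0, 0.017, 0.002], [0.017, 1.0, -0.0], [-0.002, -0.0, -1.0]]
contact_force: [-0.4, 2.7, 7.0]
width: 0.008
```

```bash
python3 -m crank '{"translation":[[-0.005,0,0],[-0.004,0,0],[-0.003,0,0],[0,0,0],[0,0,0]],"twist":[[0,0,0],[0,0,0],[0,0,0],[0,0,0],[0,0,0]]}'
```

```text
clock: 53.75
eef_pos: [0.6495, -0.2329, 0.0939]
eef_rot: [[-1.0, 0.018, -0.007], [0.018, 1.0, 0.001], [0.007, 0.001, -1.0]]
contact_force: [-11.9, 6.7, 14.2]
width: 0.0077
```

```bash
python3 -m crank '{"translation":[[0.006,0,0],[0,0,0]],"twist":[[0,0,0],[0,0,0]]}'
python3 -m crank '{"translation":[[0,0,0],[0,0,0],[0,0,0],[0,0,0],[0,0,0]],"twist":[[0,0,0],[0,0,0],[0,0,0],[0,0,0],[0,0,0]]}' 0.5
python3 -m crank '{"translation":[[0,0,-0.04],[0,0,-0.08],[0,0,-0.1],[0,0,-0.06],[0.08,0,0],[0.08,0,0],[0,0,0]],"twist":[[0,0,0],[0,0,0],[0,0,0],[0,0,0],[0,0,0],[0,0,0],[0,0,0]]}'
python3 - <<'E'
from h import *
st();shot("wrist","w33");shot("top","t33");shot("scene","s33")
E
```

```text
clock: 53.95
eef_pos: [0.6495, -0.2329, 0.0939]
eef_rot: [[-1.0, 0.018, -0.001], [0.018, 1.0, 0.0], [0.001, 0.0, -1.0]]
contact_force: [-4.5, 3.9, 8.8]
width: 0.0076
clock: 54.45
eef_pos: [0.6502, -0.2334, 0.0925]
eef_rot: [[-1.0, 0.018, -0.0], [0.018, 1.0, 0.0], [0.0, 0.0, -1.0]]
contact_force: [0.3, 0.8, 0.3]
width: 0.043
clock: 55.15
eef_pos: [0.5657, -0.2318, 0.2332]
eef_rot: [[-1.0, 0.019, -0.002], [0.019, 1.0, 0.001], [0.002, 0.001, -1.0]]
contact_force: [0.1, 0.3, -0.3]
width: 0.0425
t 55.15 pos [ 565.7 -231.8  233.2] yaw 178.93 zax [-0.002  0.001 -1.   ] F [ 0.1  0.3 -0.3] w 42.5 j [ -8.  22.  17.  -0. -85.   7.]
```

View pics/w33.png

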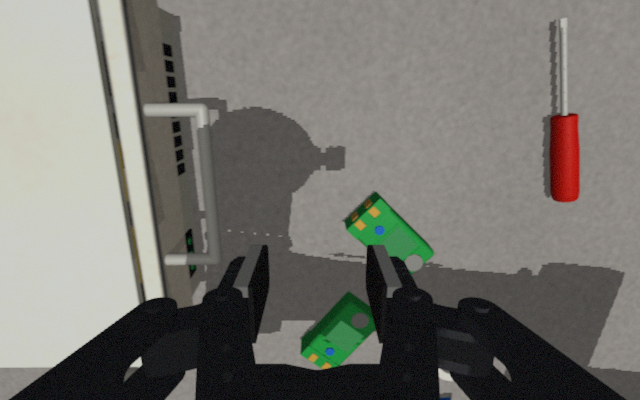

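View pics/t33.png

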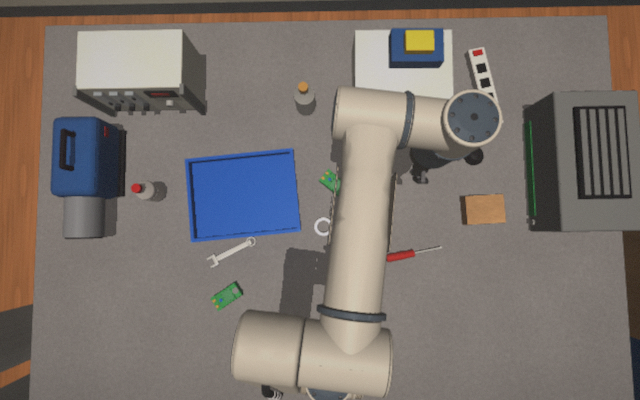

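View pics/s33.png

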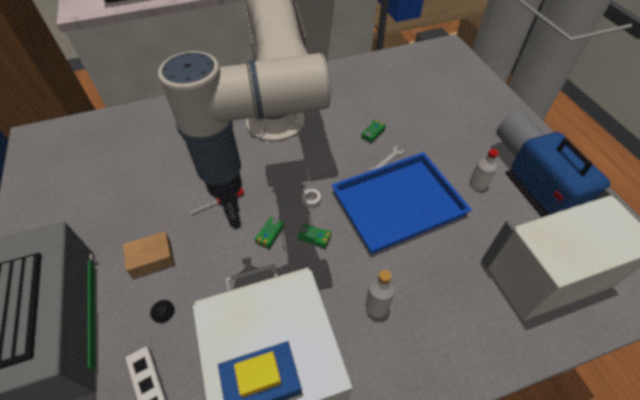

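Run:
```python
from h import *
for p in [(209,115),(212,250)]: print(np.round(p2w("w33",*p,.108)*1000,1))
for p in [(138,180),(117,180)]: print("panel edges",np.round(p2w("w33",*p,.124)*1000,1))
print("cab",np.round(p2w("w33",106,180,.134)*1000,1))
shot("wrist","w34",(80,0,240,300),4)
```

```text
[ 643.4 -288.4  108. ]
[ 652.4 -180.1  108. ]
panel edges [ 695.3 -244.1  124. ]
panel edges [ 710.6 -244.4  124. ]
cab [ 712.4 -246.9  134. ]
```

Run:
```python
import cv2
im=cv2.imread("pics/w34.png")[300:860];cv2.imwrite("pics/w34c.png",im)
```

```text
(no output)
```

View pics/w34c.png

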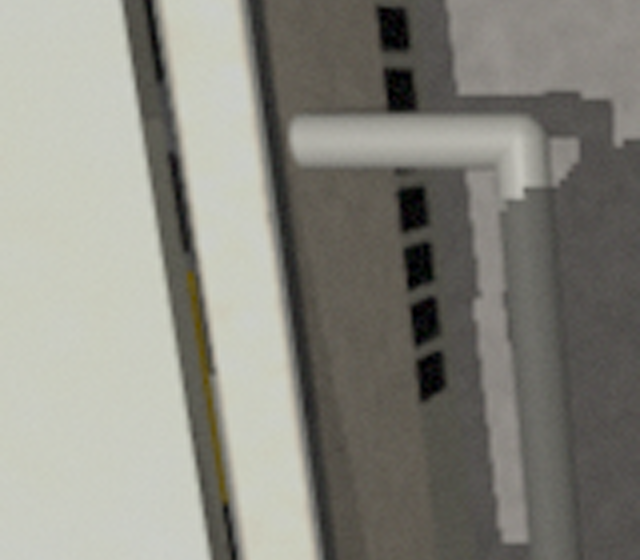

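The slit above the panel matches the 3 mm height gap of a shut drawer. The handle travelled 225 mm between firm stops, and the bystanders have not moved. Handing in.

Run:
```python
from h import *
st();print(r.job_done())
```

```text
t 55.35 pos [ 571.1 -231.9  233. ] yaw 178.99 zax [ 0.001 -0.    -1.   ] F [-0.  -0.2  0.2] w 42.9 j [ -8.  22.  17.   0. -85.   7.]
the job is handed in; nothing more can be done
None
```

I put the kit away and handed the job in at about 55 s of the 210 s allowed; the hand-in gives no verdict.

- **Drawer:** I pulled it to the end stop by the handle, then slid it shut at no more than about 0.15 m/s until it met the shut stop.
- **Monitors:** There were three yellow monitors in the basket. They sit in the two front cradles and the back-left one, display up, with their contacts to the back. I left the green look-alikes alone.
- **Case and pump:** Both lie in the open bay, the case at the back and the pump in front of it.

**Last checks before closing:** by wrist camera, the monitors were within about 3 mm of their cradle centres. The case and pump were near the bay's centre line and looked flat and upright.

**Last checks after closing:** the handle had travelled 225 mm between the two stops. The basket was empty, the bystanders looked unmoved, and the gripper was clear and touching nothing.

**One reading disagreed:** a wrist-camera fix on the handle after closing put its two ends 9 mm apart in depth. I blamed my pixel picks, and relied on the stop contact and the narrow slit over the panel to judge the drawer shut. I saw no case knock or grip slackening.

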